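# Reload the cell test cradle and start the test

### The arm

A 6-joint arm with a two-finger parallel gripper is mounted at the origin on a cart in front of the work surface, level with it; the furniture and walls round the work are solid. World frame = base frame: x ahead of the robot, y to its left, z up, the work surface at z = 0. Lengths are in m, angles in rad, forces in N, time in s.
With the tool pointing down it reaches from about 0.35 to 0.975 m from the base axis. Payload 4.9 kg.
Tool frame: the origin (TCP) lies between the finger pads; the fingertips stand 19 mm ahead of it and the grasp point (between the pads) is the TCP; z points along the fingers, y is the line along which they close (so a half turn about z gives the same grasp; the last joint's range is limited). The gripper opens to 85 mm and grips with 20 to 120 N. Pads are 22 mm wide; open, the fingers measure 114 mm over their backs; the gripper's body (76 mm by 85 mm) begins 54 mm behind the grasp point. The pads swing forward as they close: fully open they stand 13 mm farther back than shut.
Start: joints at [1.215, 0.053, 1.613, -0, 1.476, -0.119], TCP at [0.147, 0.608, 0.25] pointing down, gripper open.
Joint ranges: [-3.01, 3.01], [-1.01, 2.22], [0.06, 2.58], [-1.02, 4.17], [0.09, 2.62], [-3.14, 3.14]. Speed limits (rad/s): [2.57, 2.57, 3.14, 3.14, 3.14, 3.14].

### API

Orientations are given as a rotation vector (axis times angle).
In Python, from station import ctrl gives the robot as it stands. The module is installed in compiled form; this text tells all that it offers.
- The arm moves only by the tool servo_tool, never from a script. Its argument "increments" is a list that holds one entry, the list of rows, each a list of 5 numbers: the finger opening in cm, from 0 to 8.54, then the shift along the tool's x, y, z in cm, then the turn about the tool's z in degrees. A call has 1 to 5 rows; each row is the pose to reach, as a shift and turn from the pose commanded when the call began, along the tool's axes at that moment; what a row does not reach only later rows make up. A row lasts 1/10 s, in which the tool goes at most 50 mm and 8.59 degrees, less where a joint would pass 70% of its speed; a pose out of reach is approached as far as the arm can. A call with a gripper value outside its range is refused whole. The fingers move at their own pace and stop on an object; "newtons" is the grip in N (left out, the last holds). Time passes only in rows, so rows that repeat a pose let the fingers close. It gives the time, the measured TCP pose, the force, the opening and the grip force at its end, in the units of the state.
- ctrl.get_obs(): the state, without advancing time (a new reading comes with each control period).
- ctrl.get_image(name): name is "scene" or "side" or "wrist"; returns a dict with "img" (400x640x3 uint8, red, green, blue), "fx", "fy", "cx", "cy" (pixels), "rvec" (rotation vector, rad) and "tvec" (3), from world to camera coordinates, as OpenCV has them; the wrist camera has in their place "mount" (4x4, takes a point from camera to tool coordinates, whose origin is the TCP and whose axes are the flange's). Camera axes: x right, y down, z forward; pixel columns grow to the right and rows downward; lengths in m; the calibration is good to about 2 mm. A picture is of the moment at which its call begins: read the wrist's pose just before it. There is no depth.
- ctrl.finish_job(): hands the job in; it is judged then, once.
The state is a dict: "t": time; "q": joint angles; "dq": joint speeds; "effort": joint torques, N m; "tool_pos": TCP position; "tool_rot": TCP orientation; "contact_force": force on the tool from outside, world axes, zero at the start; "wrist_torque": the same for the moment, N m; "opening": finger opening in m; "grip_force": force on a finger pad.
Only numpy, scipy, OpenCV 4.12 (cv2) and the standard library are available. Lean on these libraries where they do the work, as an engineer would, in place of code of your own. Each camera call takes 0.05 s, during which the arm holds its last target. There are 200 camera calls.

### The job

Reload the cell test cradle: take the spent cells (yellow end band) out of its pockets and put them into the red tray, then lay every fresh cell (white end band) down flat in a pocket of its own, in any pocket and either way round. Then slide the yellow keeper ring over the post until it sits on the hub, flange down, and only after that throw the red test lever fully over, away from the robot; leave the multimeter and the blue screwdriver where they lie.

Things in the scene. Friction and masses are not known exactly. Their poses are not given: they have to be found in the camera images.
- fresh0: fresh AA cell with a WHITE end band on a blue body, 15 mm diameter, 50 mm long, lying down; origin at the middle of its underside as first laid, y along its length, z up. May be absent (3 or 4 are present), lying on the bench to the left of the cradle at any yaw. It does not roll
- fresh0_mid (a point): geometric centre of fresh0, 7.5 mm above its origin; same axes
- fresh1: fresh AA cell with a WHITE end band on a blue body, 15 mm diameter, 50 mm long, lying down; origin at the middle of its underside as first laid, y along its length, z up. May be absent (3 or 4 are present), lying on the bench to the left of the cradle at any yaw. It does not roll
- fresh1_mid (a point): geometric centre of fresh1, 7.5 mm above its origin; same axes
- fresh2: fresh AA cell with a WHITE end band on a blue body, 15 mm diameter, 50 mm long, lying down; origin at the middle of its underside as first laid, y along its length, z up. May be absent (3 or 4 are present), lying on the bench to the left of the cradle at any yaw. It does not roll
- fresh2_mid (a point): geometric centre of fresh2, 7.5 mm above its origin; same axes
- fresh3: fresh AA cell with a WHITE end band on a blue body, 15 mm diameter, 50 mm long, lying down; origin at the middle of its underside as first laid, y along its length, z up. May be absent (3 or 4 are present), lying on the bench to the left of the cradle at any yaw. It does not roll
- fresh3_mid (a point): geometric centre of fresh3, 7.5 mm above its origin; same axes
- spent0: spent AA cell with a YELLOW end band on a blue body, same size, origin and axes as the fresh ones. May be absent (2 or 3 are present), at first lying in a pocket of the cradle
- spent1: spent AA cell with a YELLOW end band on a blue body, same size, origin and axes as the fresh ones. May be absent (2 or 3 are present), at first lying in a pocket of the cradle
- spent2: spent AA cell with a YELLOW end band on a blue body, same size, origin and axes as the fresh ones. May be absent (2 or 3 are present), at first lying in a pocket of the cradle
- cradle: test cradle, fixed: grey box 170 (x) x 250 (y) x 18 mm with five black pockets in a star, 72 degrees apart, round a black hub (35 mm diameter, top 36 mm above the bench) with a steel post; origin on the bench under the post, z up; pocket0 toward +y, 1 to 4 follow counter-clockwise; lever at y = -125 mm. A cable hangs 15 cm and more behind it: carry things across in front
- pocket0: pocket of the cradle, for one cell lying down, either way round; origin at the centre of the pocket's floor (18 mm above the bench, 47.5 mm from the post), x points outward from the post along the pocket. Inside 60 x 22 mm; corner rails 9 mm high and 13 mm long leave the middle 34 mm of both long sides open for fingers; outer end wall 12 mm high; the hub closes the inner end
- pocket1: pocket of the cradle, for one cell lying down, either way round; origin at the centre of the pocket's floor (18 mm above the bench, 47.5 mm from the post), x points outward from the post along the pocket. Inside 60 x 22 mm; corner rails 9 mm high and 13 mm long leave the middle 34 mm of both long sides open for fingers; outer end wall 12 mm high; the hub closes the inner end
- pocket2: pocket of the cradle, for one cell lying down, either way round; origin at the centre of the pocket's floor (18 mm above the bench, 47.5 mm from the post), x points outward from the post along the pocket. Inside 60 x 22 mm; corner rails 9 mm high and 13 mm long leave the middle 34 mm of both long sides open for fingers; outer end wall 12 mm high; the hub closes the inner end
- pocket3: pocket of the cradle, for one cell lying down, either way round; origin at the centre of the pocket's floor (18 mm above the bench, 47.5 mm from the post), x points outward from the post along the pocket. Inside 60 x 22 mm; corner rails 9 mm high and 13 mm long leave the middle 34 mm of both long sides open for fingers; outer end wall 12 mm high; the hub closes the inner end
- pocket4: pocket of the cradle, for one cell lying down, either way round; origin at the centre of the pocket's floor (18 mm above the bench, 47.5 mm from the post), x points outward from the post along the pocket. Inside 60 x 22 mm; corner rails 9 mm high and 13 mm long leave the middle 34 mm of both long sides open for fingers; outer end wall 12 mm high; the hub closes the inner end
- post_foot (a point): centre of the hub's top, at the foot of the steel post (12 mm diameter, rises 24 mm above this point, its top 5 mm tapered); z up
- keeper: loose yellow keeper ring: flange 64 mm diameter and 5 mm thick, flange down, with a collar 30 mm diameter and 28 mm tall on top (33 mm in all), bore 17 mm right through; origin at the centre of its underside, z up through the bore; about 60 g, grasp by the collar. On the post its flange rests on the hub, 3 mm above the cells, and overhangs their inner ends, so no cell can be put in or taken out
- spent_tray: open red plastic tray for spent cells, fixed to the bench, 110 (x) x 150 (y) mm outside, 30 mm high, walls 4 mm; origin at the centre of its underside, z up
- switch (a joint): red-knobbed test lever on the cradle: 0 to 1.0 rad; near 0 it leans 0.5 rad toward the robot (-x of the cradle, off), at 1.0 it leans 0.5 rad away (+x of the cradle, on). It stays where it is left and moves with about 1.5 N at the knob
- switch_tip (a point): centre of the lever's red ball knob, 26 mm diameter; it moves on an arc of 50 mm radius about a pivot 40 mm above the bench, axis along the cradle's y; the lever block below the pivot is 70 (x) x 50 (y) mm, top 43 mm above the bench, its axle stands 10 mm higher
- meter: orange hand-held multimeter lying behind the cradle, 142 x 70 x 46 mm; bystander
- blue_driver: blue-handled screwdriver lying behind the lever, 134 mm long, 18 mm thick; bystander

How it is judged:
By the outcome, as a careful person would: the job done as asked, in the order asked, and still so for the second after the job is handed in, with the robot touching nothing.
Of fresh0, fresh1, fresh2, fresh3 only 3 to 4 are there at a start; the rules pass over those that are not, and their reading is None.
Of spent0, spent1, spent2 only 2 to 3 are there at a start; the rules pass over those that are not, and their reading is None.
At some moment in a run one of fresh0, fresh1, fresh2, fresh3, keeper may be knocked a few centimetres aside while the robot is not near it.
Once in a run the grip may slacken for a moment while it holds something.
It also fails if it takes over 210 s, if anything falls off the work surface, if the arm or the gripper's body presses on something with over 40 N, if the wrist force passes 120 N, or if a joint passes its speed limit or range.

## Working session

There is one attempt and no reset: what is moved stays moved. The work goes in short steps, Python scripts to look and compute and a tool call to move; the robot and the scene stay as the last step left them, time stands still between calls to the robot, and variables do not carry over. Pictures are saved under pics/ and viewed, at most 14 in all, crops included, and the job is handed in when it is done.

Besides the shell and the picture viewer there is one more tool, called after "Call:" as name(argument=value, ...) on one line, values as JSON. servo_tool: Moves the arm, as the interface text tells. Its arguments: {"type":"object","properties":{"increments":{"type":"array"},"newtons":{"type":"number"}},"required":["increments"]}

```bash
mkdir -p pics
cat > h.py <<'E'
import numpy as np, cv2
from scipy.spatial.transform import Rotation as R
from station import ctrl
def cam(name):
    o=ctrl.get_obs(); d=ctrl.get_image(name)
    K=np.array([[d['fx'],0,d['cx']],[0,d['fy'],d['cy']],[0,0,1]])
    if name=='wrist':
        T=np.eye(4); T[:3,:3]=R.from_rotvec(o['tool_rot']).as_matrix(); T[:3,3]=o['tool_pos']
        M=T@np.array(d['mount']); Rwc=M[:3,:3]; c=M[:3,3]
    else:
        Rwc=R.from_rotvec(d['rvec']).as_matrix().T; c=-Rwc@np.array(d['tvec'])
    return d['img'],K,Rwc,c
def ray(px,C,z):
    _,K,Rw,c=C
    d=Rw@np.linalg.inv(K)@np.array([px[0],px[1],1.]); return c+d*(z-c[2])/d[2]
def proj(P,C):
    _,K,Rw,c=C
    p=K@(Rw.T@(np.array(P)-c)); return p[:2]/p[2]
def save(img,n): cv2.imwrite('pics/'+n,cv2.cvtColor(img,cv2.COLOR_RGB2BGR))
E
python3 - <<'E'
from h import *
o=ctrl.get_obs(); print(o)
for n in ['scene','side','wrist']:
    C=cam(n); save(C[0],n+'0.png'); print(n,C[1].ravel(),C[3],C[2][:,2])
    np.save('pics/'+n+'0.npy',C[0])
E
```

```text
{'t': 0.0, 'q': array([ 1.21499427e+00,  5.33458748e-02,  1.61429477e+00,  5.68643119e-05,
        1.47602093e+00, -1.18968844e-01]), 'dq': array([-2.77630840e-03, -2.30463387e-03, -9.91684732e-04, -1.85645375e-04,
       -1.02254261e-04, -7.64234452e-05]), 'effort': array([ 9.65297513e-04, -3.93696713e+01, -3.70170307e+01,  7.19144373e-05,
        6.72749185e-03,  9.33512808e-06]), 'tool_pos': array([0.14640072, 0.60700641, 0.24906934]), 'tool_rot': array([-0.37109223, -3.11905158,  0.00313727]), 'contact_force': array([ 0.16466159, -1.12134058, -0.87550539]), 'wrist_torque': array([-0.02710327, -0.02922347,  0.00836795]), 'grip_force': 0.0, 'opening': 0.08536720711610073}
scene [465.15433924   0.         325.36025929   0.         465.15433924
 196.56795412   0.           0.           1.        ] [-0.0328117  -0.69874967  0.98131411] [ 0.45659909  0.54038065 -0.7067574 ]
side [425.60264969   0.         325.1441837    0.         425.60264969
 202.41785016   0.           0.           1.        ] [-0.05428308  0.9145454   0.85039512] [ 0.44369881 -0.6818766  -0.58152873]
wrist [326.64652131   0.         322.38092292   0.         326.64652131
 201.18842659   0.           0.           1.        ] [0.07431443 0.62368348 0.37376104] [ 0.28177591 -0.07043514 -0.95689144]
```

View pics/scene0.png

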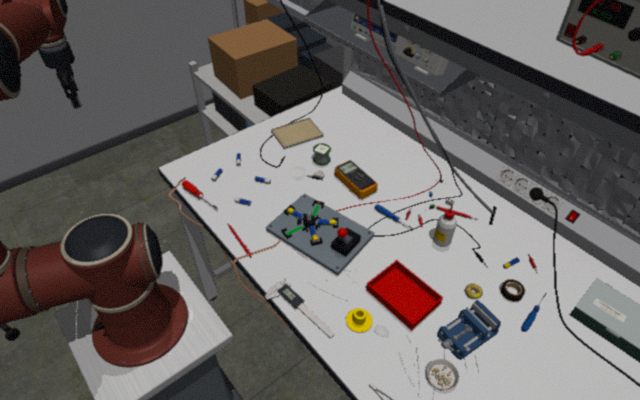

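View pics/side0.png

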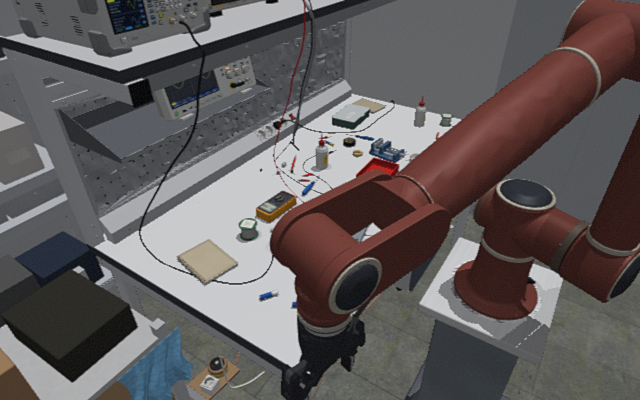

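The scene view shows four fresh cells at about (217,174), (239,159), (262,180) and (243,202). The cradle is around (320,232), the lever knob at (343,232), the tray at (404,294) and the keeper at (359,319). The side view is mostly blocked by the arm. Next I'll measure roughly and zoom in on the cradle.

Run:
```python
from h import *
C=list(cam('scene')); 
for n,px,z in [('f',(217,174),.0075),('f',(239,159),.0075),('f',(262,180),.0075),('f',(243,202),.0075),('hub',(319,222),.036),('knob',(343,232),.084),('tray',(404,294),.015),('keeper',(360,313),.033),('keeperfl',(359,320),.005),
 ('cr',(267,229),.018),('cr',(306,196),.018),('cr',(373,236),.018),('cr',(335,270),.018)]:
    print(n,ray(px,C,z).round(3))
img=C[0]; a=img[185:280,255:385]; b=img[145:215,205:275]
save(np.hstack([cv2.resize(a,(500,365),interpolation=2),cv2.resize(b,(300,365),interpolation=2)]),'crop1.png')
```

```text
f [0.399 0.334 0.007]
f [0.49  0.352 0.008]
f [0.491 0.224 0.007]
f [0.395 0.18  0.007]
hub [ 0.502 -0.041  0.036]
knob [ 0.5   -0.139  0.084]
tray [ 0.526 -0.339  0.015]
keeper [ 0.399 -0.317  0.033]
keeperfl [ 0.398 -0.318  0.005]
cr [0.386 0.042 0.018]
cr [0.547 0.075 0.018]
cr [ 0.593 -0.16   0.018]
cr [ 0.441 -0.18   0.018]
```

View pics/crop1.png

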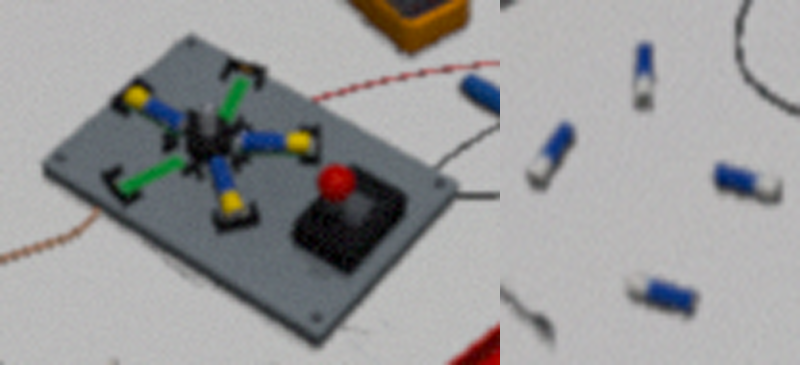

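The crop shows three spent cells (yellow bands) at the top-left, right and bottom pockets. Two pockets are empty (green stripe). The cradle sits at about (0.50,-0.04) with yaw around 12°. I'll move the wrist camera over the fresh cells first.

Call:
servo_tool(increments=[[[8.5,-16.3,-14.5,0,0],[8.5,-16.3,-14.5,0,0],[8.5,-16.3,-14.5,0,0],[8.5,-16.3,-14.5,0,0],[8.5,-16.3,-14.5,0,0]]])

```text
t: 0.7
tool_pos: [0.2726, 0.4255, 0.2501]
tool_rot: [0.376, 3.118, -0.001]
contact_force: [-0.2, -0.4, 0.4]
opening: 0.0851
grip_force: 0.0
```

Call:
servo_tool(increments=[[[8.5,-14,-14.5,0,-13.5],[8.5,-14,-14.5,0,-13.5],[8.5,-14,-14.5,0,-13.5],[8.5,-14,-14.5,0,-13.5],[8.5,-14,-14.5,0,-13.5]]])

```text
t: 1.2
tool_pos: [0.375, 0.2509, 0.2502]
tool_rot: [0.012, 3.141, -0.002]
contact_force: [-0.3, 0.1, 0.3]
opening: 0.0853
grip_force: 0.0
```

```bash
cat >> h.py <<'E'
def blobs(C,lo,hi,zp,amin=60):
    hsv=cv2.cvtColor(C[0],cv2.COLOR_RGB2HSV); m=cv2.inRange(hsv,np.array(lo),np.array(hi))
    out=[]
    for c in cv2.findContours(m,cv2.RETR_EXTERNAL,cv2.CHAIN_APPROX_NONE)[0]:
        if cv2.contourArea(c)<amin: continue
        P=np.array([ray(p[0],C,zp)[:2] for p in c]).astype(np.float32)
        r=cv2.minAreaRect(P); b=cv2.boxPoints(r); e=b[1]-b[0],b[2]-b[1]
        L=max(e,key=np.linalg.norm)
        out.append((np.array(r[0]),sorted(r[1]),np.degrees(np.arctan2(L[1],L[0]))%180,c.mean(0)[0]))
    return out
def pose():
    o=ctrl.get_obs(); M=R.from_rotvec(o['tool_rot']).as_matrix()
    return np.array(o['tool_pos']),M
def go(x,y,z,psi=None):
    """psi: world direction (deg) of tool y; chooses nearest half turn"""
    p,M=pose(); d=M.T@(np.array([x,y,z])-p)*100
    t=0
    if psi is not None:
        a=np.degrees(np.arctan2(M[1,1],M[0,1])); t=-((psi-a+90)%180-90)
    print('shift',d.round(2),'turn',round(t,1),'dist',np.linalg.norm(d).round(1))
BLUE=((100,120,40),(130,255,255)); YEL=((22,120,90),(35,255,255)); RED=((0,150,80),(6,255,255))
E
python3 - <<'E'
from h import *
C=cam('wrist'); save(C[0],'w1.png'); np.savez('pics/w1.npz',*C)
for b in blobs(C,*BLUE,.0075): print(b)
o=ctrl.get_obs(); print(o['q'].round(2))
E
```

```text
(array([ 0.53359735, -0.06118062]), [0.014092358760535717, 0.03611434996128082], np.float32(140.73253), array([ 82.43137255, 293.21568627]))
(array([0.49387026, 0.35897079]), [0.008899476379156113, 0.024715198203921318], np.float32(57.16314), array([410.66666667, 263.14285714]))
(array([0.48940668, 0.00698701]), [0.015285927802324295, 0.03593611344695091], np.float32(104.46053), array([129.25757576, 261.81818182]))
(array([ 0.47999415, -0.07059261]), [0.018813610076904297, 0.037077032029628754], np.float32(65.670815), array([ 65.3974359 , 255.80769231]))
[ 0.43 -0.38  2.   -0.    1.53 -1.14]
```

View pics/w1.png

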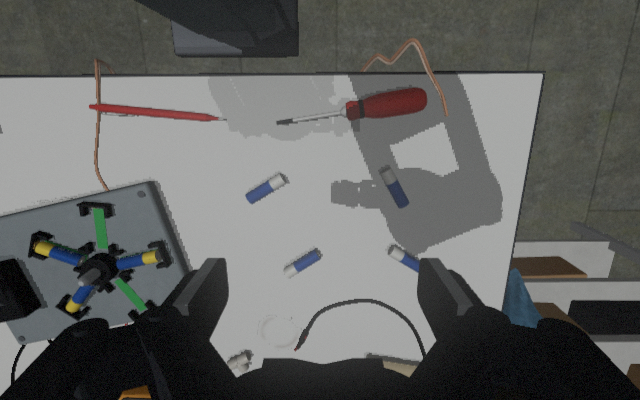

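The view shows four fresh cells at (267,187), (393,187), (302,263) and (405,258), and the cradle at lower left with its hub near (98,270). Now I'll go over the cradle.

Run:
```python
from h import *
C=np.load('pics/w1.npz'); C=[C[f'arr_{i}'] for i in range(4)]
hsv=cv2.cvtColor(C[0],cv2.COLOR_RGB2HSV)
for p in [(258,191),(397,195),(298,266),(400,256),(60,250),(40,243),(155,257)]: print(hsv[p[1],p[0]])
for a,b in [((248,197),(286,178)),((384,168),(403,206)),((288,273),(320,254)),((391,248),(420,266))]:
    A,B=ray(a,C,.0075),ray(b,C,.0075); print(((A+B)/2).round(3),np.linalg.norm(A-B).round(3),np.degrees(np.arctan2(*(B-A)[1::-1])).round())
go(.54,-.04,.25,90)
```

```text
[112 113 129]
[109  94  76]
[112 114 136]
[ 30   5 165]
[112 171  73]
[ 25 179 111]
[27 99 95]
[0.395 0.185 0.008] 0.051 116.0
[0.396 0.332 0.008] 0.052 28.0
[0.494 0.225 0.008] 0.048 123.0
[0.486 0.352 0.008] 0.045 56.0
shift [-16.74 -29.09   0.05] turn -0.4 dist 33.6
```

Call:
servo_tool(increments=[[[8.5,-9,-15,0,0],[8.5,-9,-15,0,0],[8.5,-9,-15,0,0],[8.5,-9,-15,0,0],[8.5,-9,-15,0,0]]])

```text
t: 1.75
tool_pos: [0.4639, 0.1034, 0.2501]
tool_rot: [-0.006, -3.141, 0.0]
contact_force: [0.0, 0.5, 1.1]
opening: 0.0851
grip_force: 0.0
```

Call:
servo_tool(increments=[[[8.5,-7.5,-14,0,0],[8.5,-7.5,-14,0,0],[8.5,-7.5,-14,0,0],[8.5,-7.5,-14,0,0],[8.5,-7.5,-14,0,0]]])

```text
t: 2.25
tool_pos: [0.5381, -0.0349, 0.2499]
tool_rot: [-0.002, -3.14, -0.002]
contact_force: [-0.6, 1.1, 0.3]
opening: 0.085
grip_force: 0.0
```

```bash
sed -i 's/BLUE=((100,120,40)/BLUE=((100,75,40)/' h.py
python3 - <<'E'
from h import *
C=cam('wrist'); save(C[0],'w2.png'); np.savez('pics/w2.npz',*C)
print(pose()[0])
for b in blobs(C,*BLUE,.0255): print('b',b)
for b in blobs(C,*YEL,.0255): print('y',b)
for b in blobs(C,*RED,.084): print('r',b)
for b in blobs(C,(50,100,40),(75,255,255),.018): print('g',b)
E
```

```text
[ 0.53762084 -0.03403222  0.24988295]
b (array([ 0.67970306, -0.10733353]), [0.01699051260948181, 0.063605897128582], np.float32(99.07765), array([263.57017544, 288.3245614 ]))
b (array([ 0.51819485, -0.04138077]), [0.013909419998526573, 0.03282749652862549], np.float32(139.74472), array([317.640625, 154.6875  ]))
b (array([0.48570457, 0.21909341]), [0.014464328996837139, 0.03272470831871033], np.float32(123.89505), array([566.5       , 124.11538462]))
b (array([0.47834545, 0.0253554 ]), [0.014104543253779411, 0.03268738090991974], np.float32(103.627556), array([380.92771084, 117.06024096]))
b (array([ 0.4714947 , -0.05153555]), [0.013781447894871235, 0.032602667808532715], np.float32(66.459625), array([307.15189873, 110.3164557 ]))
b (array([0.40163293, 0.16904521]), [0.01294760499149561, 0.034095291048288345], np.float32(121.28601), array([533.62352941,  34.92941176]))
y (array([ 0.78649926, -0.43001363]), [0.013539315201342106, 0.01638173870742321], np.float32(172.20149), array([ 21.08333333, 360.47222222]))
y (array([ 0.72164685, -0.28763291]), [0.012270784936845303, 0.0384670644
[... 360 characters left out ...]
ray([ 0.46190161, -0.07444844]), [0.01280552800744772, 0.015142364427447319], np.float32(67.46985), array([284.63829787, 100.36170213]))
y (array([ 0.40130991, -0.30275869]), [0.06033630669116974, 0.06053899601101875], np.float32(121.52334), array([45.3556701, 34.1443299]))
r (array([ 0.51563931, -0.28384671]), [0.09155189990997314, 0.11276034265756607], np.float32(92.02591), array([ 57.00313972, 178.11302983]))
g (array([0.52856034, 0.00987011]), [0.01101549994200468, 0.049321841448545456], np.float32(30.761404), array([363.57777778, 162.98888889]))
g (array([ 0.44018233, -0.01031375]), [0.011163870804011822, 0.048913564532995224], np.float32(174.66148), array([347.2605042 ,  77.30252101]))
```

View pics/w2.png

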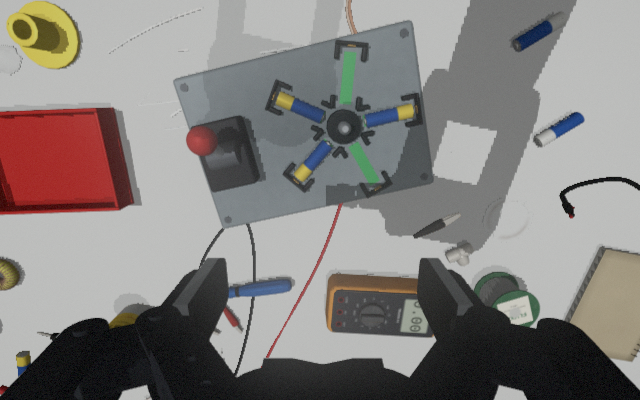

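The cradle is centred in view, with the hub at (345,126) and the knob at (201,140). The spent cells are at (390,114), (295,106) and (310,162), the tray is at (55,160) and the keeper at (40,35). I'll compute the poses from these.

Run:
```python
from h import *
C=np.load('pics/w2.npz'); C=[C[f'arr_{i}'] for i in range(4)]
print('hub',ray((345,126),C,.036),ray((345,128),C,.06)); print('knob',ray((201,140),C,.084))
B=blobs(C,*BLUE,.0255); Y=blobs(C,*YEL,.0255)
for y in Y:
    for b in B:
        v=y[0]-b[0]; d=np.linalg.norm(v)
        if .02<d<.03:
            u=v/d; c=b[0]+u*((7.5+d*1e3)-16.3)/2e3
            print('spent',c.round(4),np.degrees(np.arctan2(*u[::-1])).round(1),'r',np.linalg.norm(c-[.488,-.015]).round(4))
hub=np.array([.488,-.015])
for r,z in [((25,150),.03)]: pass
print('tray right rim corners',ray((108,109),C,.03),ray((131,206),C,.0),ray((0,109),C,.03),ray((0,212),C,.03))
print('keeper collar top',ray((25,32),C,.033),'flange',ray((44,35),C,.005))
S=cam('scene'); np.savez('pics/s1.npz',*S)
print('scene proj hubtop',proj([*hub,.06],S),proj([*hub,.036],S))
rd=blobs(S,*RED,.03); print('scene red',[(a[0].round(3),np.round(a[1],3),a[2]) for a in rd])
yl=blobs(S,*YEL,.005,20); print('scene yel',[(a[0].round(3),np.round(a[1],3)) for a in yl])
go(.4767,.0333,.12,13.5)
```

```text
hub [ 0.48684383 -0.01289594  0.036     ] [ 0.48706176 -0.01449763  0.06      ]
knob [ 0.49539016 -0.14254151  0.084     ]
spent [ 0.5243 -0.0468] -41.7 r 0.0482
spent [0.4766 0.0332] 102.3 r 0.0496
spent [ 0.4684 -0.0589] -112.7 r 0.0481
tray right rim corners [ 0.46996179 -0.25330687  0.03      ] [ 0.58278638 -0.26610438  0.        ] [ 0.46976599 -0.36283821  0.03      ] [ 0.57998069 -0.39451308  0.03      ]
keeper collar top [ 0.39983794 -0.3163152   0.033     ] flange [ 0.39738548 -0.3205968   0.005     ]
scene proj hubtop [309.06236211 213.01899219] [309.19500066 218.99208708]
scene red [(array([-0.074, -0.042]), array([0.047, 0.136]), np.float32(114.00438)), (array([ 0.067, -0.041]), array([0.061, 0.149]), np.float32(54.142334)), (array([ 0.519, -0.341]), array([0.119, 0.153]), np.float32(91.925865)), (array([0.045, 0.402]), array([0.079, 0.123]), np.float32(164.7085)), (array([0.297, 0.304]), array([0.023, 0.082]), np.float32(97.31327)), (array([1.09 , 0.786]), array([0.221, 0.348]), np.float32(167.17943)), (array([0.713, 1.087]), array([0.365, 1.162]), np.float32(141.53723)), (array([0.24 , 1.583]), array([0.218, 0.543]), np.float32(98.35336))]
scene yel [(array([ 0.399, -0.316]), array([0.061, 0.061])), (array([ 0.672, -0.439]), array([0.035, 0.038])), (array([ 0.745, -0.272]), array([0.019, 0.029]))]
shift [ 6.05  6.68 13.01] turn 76.5 dist 15.8
```

Call:
servo_tool(increments=[[[4,6.05,6.7,6,40],[4,6.05,6.7,6,40],[4,6.05,6.7,6,40],[4,6.05,6.7,6,40],[4,6.05,6.7,6,40]]])

```text
t: 2.85
tool_pos: [0.4758, 0.034, 0.1898]
tool_rot: [-1.077, -2.95, -0.001]
contact_force: [-0.2, -0.4, 0.2]
opening: 0.0399
grip_force: 0.0
```

Call:
servo_tool(increments=[[[4,0,0,5,36.5],[4,0,0,5,36.5],[4,0,0,5,36.5],[4,0,0,5,36.5],[4,0,0,5,36.5]]])

```text
t: 3.35
tool_pos: [0.4764, 0.0336, 0.1403]
tool_rot: [-1.947, -2.465, -0.001]
contact_force: [-0.1, -0.1, -0.4]
opening: 0.0403
grip_force: 0.0
```

Run:
```python
from h import *
C=cam('wrist'); save(C[0],'w3.png'); print(pose()[0],ctrl.get_obs()['opening'],ctrl.get_obs()['q'])
go(.4767,.0333,.041,13.5)
```

```text
[0.47649863 0.03353842 0.14032875] 0.03995343740665877 [-8.60429327e-02 -2.14913856e-01  2.05366498e+00  6.49324844e-04
  1.30287501e+00 -3.20941892e-01]
shift [-0.03  0.01  9.93] turn -0.1 dist 9.9
```

View pics/w3.png

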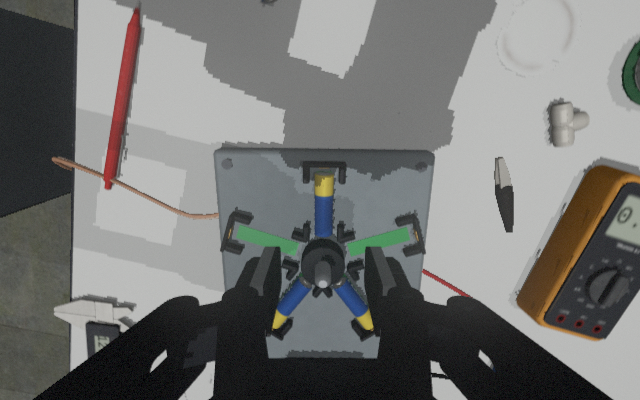

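The cell sits at column 323, midway between the fingers at about 262 and 381, so it is aligned. I'll descend and grip.

Call:
servo_tool(increments=[[[4,0,0,5,0],[4,0,0,8.5,0],[4,0,0,9.9,0],[4,0,0,9.9,0],[4,0,0,9.9,0]]])

```text
t: 3.9
tool_pos: [0.4782, 0.032, 0.0427]
tool_rot: [1.944, 2.466, 0.002]
contact_force: [-0.2, 0.7, -0.8]
opening: 0.0404
grip_force: 0.0
```

Call:
servo_tool(increments=[[[0.5,0,0,0,0],[0.5,0,0,0,0],[0.5,0,0,0,0],[0.5,0,0,0,0],[0.5,0,0,0,0]]], newtons=40)

```text
t: 4.4
tool_pos: [0.4792, 0.0313, 0.0436]
tool_rot: [1.945, 2.463, 0.004]
contact_force: [-0.9, 0.2, 7.0]
opening: 0.0127
grip_force: 40.7
```

Call:
servo_tool(increments=[[[0.5,0,0,-2,0],[0.5,0,0,-6,0],[0.5,0,0,-10,0],[0.5,0,0,-10,0],[0.5,0,0,-10,0]]])

```text
t: 4.9
tool_pos: [0.4783, 0.0313, 0.143]
tool_rot: [1.945, 2.463, 0.003]
contact_force: [-0.3, 0.6, -1.0]
opening: 0.013
grip_force: 39.9
```

Gripped and lifted. I'll carry it to the tray over the front.

Run:
```python
from h import *
go(.502,-.303,.17,0); print(ctrl.get_obs()['opening'])
```

```text
shift [-33.06  -5.45  -2.68] turn 13.4 dist 33.6
0.013036261474677185
```

Call:
servo_tool(increments=[[[0.5,-2,-0.5,-2.7,0],[0.5,-5,-1.5,-2.7,0],[0.5,-9,-2.7,-2.7,0],[0.5,-13,-2.7,-2.7,0],[0.5,-16.5,-2.7,-2.7,0]]])

```text
t: 5.4
tool_pos: [0.4883, -0.1367, 0.1664]
tool_rot: [-1.946, -2.463, 0.001]
contact_force: [0.8, 0.4, -0.3]
opening: 0.013
grip_force: 39.9
```

Call:
servo_tool(increments=[[[0.5,-4,-1,0,4],[0.5,-8,-2,0,10],[0.5,-12,-2.7,0,13.4],[0.5,-15.5,-2.7,0,13.4],[0.5,-16.5,-2.7,0,13.4]]])

```text
t: 5.9
tool_pos: [0.5006, -0.3046, 0.1662]
tool_rot: [-2.223, -2.217, 0.001]
contact_force: [-0.0, 1.6, -1.1]
opening: 0.0133
grip_force: 39.9
```

Run:
```python
from h import *
C=cam('scene')
print(ctrl.get_obs()['opening'],ctrl.get_obs()['grip_force']);go(.502,-.303,.038,0)
print(pose()[0])
```

```text
0.012943638239841553 39.85852539539337
shift [ 0.12  0.15 12.83] turn -0.1 dist 12.8
[ 0.50081197 -0.30436691  0.16635011]
```

Call:
servo_tool(increments=[[[0.5,0,0,4,0],[0.5,0,0,8,0],[0.5,0,0,11.5,0],[0.5,0,0,12.8,0],[0.5,0,0,12.8,0]]])

```text
t: 6.45
tool_pos: [0.4996, -0.2996, 0.0372]
tool_rot: [-2.215, -2.218, 0.001]
contact_force: [-0.0, -0.9, 0.0]
opening: 0.0132
grip_force: 39.9
```

Call:
servo_tool(increments=[[[2.4,0,0,0,0],[2.4,0,0,0,0],[2.4,0,0,0,0],[2.4,0,0,-5,0],[2.4,0,0,-10,0]]])

```text
t: 6.95
tool_pos: [0.5006, -0.3014, 0.1406]
tool_rot: [-2.219, -2.22, 0.0]
contact_force: [1.3, -1.1, 1.1]
opening: 0.024
grip_force: 0.0
```

Call:
servo_tool(increments=[[[4,0,0,-3,0],[4,0,0,-3,0],[4,4,0,-3,-6],[4,8,0,-3,-12],[4,12,0,-3,-18]]])

```text
t: 7.45
tool_pos: [0.501, -0.181, 0.1702]
tool_rot: [1.842, 2.545, 0.0]
contact_force: [0.4, -0.3, -0.2]
opening: 0.0397
grip_force: 0.0
```

Run:
```python
from h import *
C=cam('scene')
print([b[0].round(3) for b in blobs(C,*YEL,.0115,8)])
print(pose()[0]);go(.5243,-.0468,.12,48.3)
```

```text
[array([ 0.395, -0.318]), array([ 0.667, -0.44 ]), array([ 0.501, -0.279]), array([ 0.798, -0.445]), array([ 0.473, -0.059]), array([ 0.739, -0.273]), array([ 0.547, -0.044])]
[ 0.50073794 -0.17573515  0.16965857]
shift [11.44  6.34  5.03] turn -29.7 dist 14.0
```

Spent #1 is in the tray: its band shows at (0.501,-0.279). Now the second.

Call:
servo_tool(increments=[[[4,4,2,0,-8],[4,8,4,0,-16],[4,11.4,6.3,0,-24],[4,11.4,6.3,0,-29.7],[4,11.4,6.3,4,-29.7]]])

```text
t: 8.0
tool_pos: [0.5308, -0.0539, 0.1362]
tool_rot: [1.122, 2.92, 0.003]
contact_force: [0.6, 0.2, 0.0]
opening: 0.0399
grip_force: 0.0
```

Run:
```python
from h import *
C=cam('wrist'); save(C[0],'w4.png'); print(pose()[0])
for b in blobs(C,*BLUE,.0255): print('b',b)
for b in blobs(C,*YEL,.0255): print('y',b)
go(.5243,-.0468,.043,48.3)
```

```text
[ 0.52404694 -0.05300625  0.12513317]
b (array([ 0.49668354, -0.29137337]), [0.008503771387040615, 0.02641732431948185], np.float32(91.9752), array([ 94.08333333, 347.625     ]))
b (array([ 0.5167793 , -0.04108121]), [0.013288662768900394, 0.03166259825229645], np.float32(138.45795), array([323.27192982, 176.42982456]))
b (array([ 0.4711158, -0.0515463]), [0.013467659242451191, 0.03224126622080803], np.float32(66.94817), array([269.76521739, 140.24347826]))
y (array([ 0.4145613 , -0.27939346]), [0.030304379761219025, 0.05211196094751358], np.float32(121.42301), array([ 15.1503268 , 277.33333333]))
y (array([ 0.53684849, -0.05860177]), [0.01295819878578186, 0.016916820779442787], np.float32(137.55736), array([323.37313433, 210.94029851]))
y (array([ 0.46105784, -0.07511352]), [0.012663484551012516, 0.015942353755235672], np.float32(65.80176), array([236.48484848, 151.78787879]))
shift [0.37 0.5  8.21] turn -0.5 dist 8.2
```

Call:
servo_tool(increments=[[[4,0.3,0.4,3,0],[4,0.3,0.4,6,0],[4,0.3,0.4,8,0],[4,0.3,0.4,8.1,0],[4,0.3,0.4,8.1,0]]])

```text
t: 8.55
tool_pos: [0.5262, -0.0494, 0.0493]
tool_rot: [-1.133, -2.929, 0.0]
contact_force: [-0.2, 0.6, 0.2]
opening: 0.0397
grip_force: 0.0
```

Call:
servo_tool(increments=[[[0.5,0,0,0,0],[0.5,0,0,0,0],[0.5,0,0,0,0],[0.5,0,0,0,0],[0.5,0,0,0,0]]])

```text
t: 9.05
tool_pos: [0.5283, -0.0496, 0.0516]
tool_rot: [1.131, 2.927, 0.001]
contact_force: [-1.1, 0.6, 6.5]
opening: 0.0048
grip_force: 3.2
```

Call:
servo_tool(increments=[[[0.5,0,0,-2,0],[0.5,0,0,-6,0],[0.5,0,0,-10,0],[0.5,0,0,-12.5,0],[0.5,0,0,-12.5,0]]])

```text
t: 9.55
tool_pos: [0.5294, -0.0498, 0.1801]
tool_rot: [1.129, 2.921, 0.002]
contact_force: [0.9, -0.2, 0.8]
opening: 0.005
grip_force: 0.0
```

Run:
```python
from h import *
go(.542,-.303,.168,0); print(ctrl.get_obs()['opening'])
```

```text
shift [-17.95 -17.89   1.28] turn 47.7 dist 25.4
0.005049883001279303
```

That grasp missed because I measured while the arm was still settling, and it ended 9 mm too high. I'll look again and retry.

Call:
servo_tool(increments=[[[4,0,0,5,0],[4,0,0,5,0],[4,0,0,5,0],[4,0,0,5,0],[4,0,0,5,0]]])

```text
t: 10.05
tool_pos: [0.5277, -0.0495, 0.1261]
tool_rot: [1.132, 2.928, 0.001]
contact_force: [-0.3, 0.6, 0.2]
opening: 0.0398
grip_force: 0.0
```

Run:
```python
from h import *
C=cam('wrist'); save(C[0],'w5.png'); print(pose()[0])
for b in blobs(C,*BLUE,.0255): print('b',b)
for b in blobs(C,*YEL,.0255): print('y',b)
go(.5243,-.0468,.043,48.3)
```

```text
[ 0.5276058  -0.04946559  0.12600771]
b (array([ 0.51882452, -0.04282644]), [0.014124395325779915, 0.03344015032052994], np.float32(138.2091), array([322.15702479, 191.19008264]))
b (array([ 0.47134459, -0.05290511]), [0.014153804630041122, 0.03365759924054146], np.float32(66.61313), array([265.93548387, 152.97580645]))
y (array([ 0.41908497, -0.28069532]), [0.022967683151364326, 0.057363592088222504], np.float32(121.57864), array([ 10.73611111, 295.21527778]))
y (array([ 0.53753853, -0.05997369]), [0.01335189864039421, 0.015798309817910194], np.float32(137.69933), array([322.        , 225.18571429]))
y (array([ 0.46164045, -0.07585859]), [0.013509208336472511, 0.016439218074083328], np.float32(67.74683), array([231.90277778, 164.625     ]))
shift [ 0.44 -0.04  8.3 ] turn -0.6 dist 8.3
```

Still in place. Retrying.

Call:
servo_tool(increments=[[[4,0.2,0,3,0],[4,0.2,0,6,0],[4,0.2,0,8.3,0],[4,0.2,0,8.3,0],[4,0.2,0,8.3,0]]])

```text
t: 10.6
tool_pos: [0.5256, -0.048, 0.0422]
tool_rot: [1.132, 2.93, 0.0]
contact_force: [0.6, -0.7, -0.0]
opening: 0.04
grip_force: 0.0
```

Call:
servo_tool(increments=[[[0.5,0,0,0,0],[0.5,0,0,0,0],[0.5,0,0,0,0],[0.5,0,0,0,0],[0.5,0,0,0,0]]])

```text
t: 11.1
tool_pos: [0.5268, -0.0483, 0.0436]
tool_rot: [1.131, 2.927, 0.001]
contact_force: [-0.4, -0.7, 7.0]
opening: 0.013
grip_force: 40.8
```

Call:
servo_tool(increments=[[[0.5,0,0,-4,0],[0.5,0,0,-8,0],[0.5,0,0,-12.5,0],[0.5,0,0,-12.5,0],[0.5,0,0,-12.5,0]]])

```text
t: 11.6
tool_pos: [0.526, -0.0481, 0.1683]
tool_rot: [1.131, 2.927, 0.001]
contact_force: [-0.1, -0.3, -0.5]
opening: 0.013
grip_force: 40.0
```

Run:
```python
from h import *
go(.542,-.303,.168,0); print(ctrl.get_obs()['opening'])
```

```text
shift [-18.33 -17.79   0.06] turn 47.7 dist 25.5
0.01300066440940215
```

Call:
servo_tool(increments=[[[0.5,-3,-3,0,8],[0.5,-6.5,-6.5,0,16],[0.5,-10,-10,0,24],[0.5,-13.5,-13.5,0,32],[0.5,-17,-16.5,0,40]]])

```text
t: 12.1
tool_pos: [0.5383, -0.2857, 0.1636]
tool_rot: [-2.071, -2.356, 0.001]
contact_force: [0.1, 0.1, -0.0]
opening: 0.0128
grip_force: 44.3
```

Call:
servo_tool(increments=[[[0.5,0,0,0,7.7],[0.5,0,0,0,7.7],[0.5,0,0,0,7.7],[0.5,0,0,0,7.7]]])

```text
t: 12.5
tool_pos: [0.5395, -0.283, 0.1652]
tool_rot: [-2.216, -2.224, 0.0]
contact_force: [0.2, 0.3, -1.6]
opening: 0.0127
grip_force: 44.3
```

Run:
```python
from h import *
print(ctrl.get_obs()['opening'],pose()[0]);go(.542,-.303,.038,0)
```

```text
0.01267879771807674 [ 0.5394501  -0.28304226  0.16522742]
shift [-2.01  0.27 12.72] turn 0.2 dist 12.9
```

Call:
servo_tool(increments=[[[0.5,-2,0.3,4,0],[0.5,-2,0.3,8,0],[0.5,-2,0.3,11.5,0],[0.5,-2,0.3,12.7,0],[0.5,-2,0.3,12.7,0]]])

```text
t: 13.0
tool_pos: [0.5415, -0.3025, 0.037]
tool_rot: [-2.215, -2.221, 0.001]
contact_force: [0.1, -0.5, -0.2]
opening: 0.0132
grip_force: 44.3
```

Call:
servo_tool(increments=[[[2.4,0,0,0,0],[2.4,0,0,0,0],[2.4,0,0,0,0],[2.4,0,0,-6,0],[2.4,0,0,-11,0]]])

```text
t: 13.5
tool_pos: [0.5419, -0.3036, 0.1395]
tool_rot: [-2.219, -2.22, 0.001]
contact_force: [0.8, -0.7, 0.2]
opening: 0.0238
grip_force: 0.0
```

Call:
servo_tool(increments=[[[4,0,0,-3,0],[4,4,0,-3,0],[4,8,0,-3,0],[4,8,0,-3,0],[4,8,0,-3,0]]])

```text
t: 14.0
tool_pos: [0.5432, -0.224, 0.1705]
tool_rot: [2.217, 2.222, 0.0]
contact_force: [-0.4, -0.6, -0.3]
opening: 0.04
grip_force: 0.0
```

Run:
```python
from h import *
C=cam('scene')
print([b[0].round(3) for b in blobs(C,*YEL,.0115,8)])
print(pose()[0]);go(.468,-.0595,.13,-22.5)
```

```text
[array([ 0.395, -0.318]), array([ 0.667, -0.44 ]), array([ 0.501, -0.279]), array([ 0.542, -0.313]), array([ 0.798, -0.445]), array([ 0.473, -0.059]), array([ 0.738, -0.271])]
[ 0.54319519 -0.22472939  0.17029121]
shift [16.54 -7.51  4.  ] turn 22.6 dist 18.6
```

Call:
servo_tool(increments=[[[4,4,-2,0,6],[4,8,-4,0,12],[4,12.5,-5.5,0,18],[4,16.5,-7.5,0,22.6],[4,16.5,-7.5,2,22.6]]])

```text
t: 14.55
tool_pos: [0.4684, -0.0576, 0.1522]
tool_rot: [2.609, 1.743, 0.007]
contact_force: [0.8, -0.9, -0.3]
opening: 0.04
grip_force: 0.0
```

Call:
servo_tool(increments=[[[4,0,0,2,0],[4,0,0,2,0],[4,0,0,2,0]]])

```text
t: 14.85
tool_pos: [0.4679, -0.0601, 0.1296]
tool_rot: [-2.614, -1.742, 0.001]
contact_force: [1.0, 0.5, 0.6]
opening: 0.0401
grip_force: 0.0
```

Run:
```python
from h import *
C=cam('wrist'); print(pose()[0])
for b in blobs(C,*BLUE,.0255): print('b',b)
for b in blobs(C,*YEL,.0255): print('y',b)
go(.468,-.0595,.042,-22.5)
```

```text
[ 0.46847473 -0.0602677   0.13030075]
b (array([ 0.67883748, -0.14377812]), [0.009116599336266518, 0.012879038229584694], np.float32(83.12203), array([633.57446809, 199.59574468]))
b (array([ 0.47180834, -0.0532015 ]), [0.01361900009214878, 0.03337220475077629], np.float32(66.9152), array([323.00833333, 194.41666667]))
b (array([ 0.67730069, -0.10325559]), [0.01968788355588913, 0.06803017854690552], np.float32(98.47324), array([621.38659794, 147.63917526]))
y (array([ 0.46144438, -0.07652829]), [0.012843200005590916, 0.016072595492005348], np.float32(66.91526), array([322.37313433, 227.53731343]))
shift [ 0.05 -0.08  8.83] turn -0.1 dist 8.8
```

Call:
servo_tool(increments=[[[4,0,0,3,0],[4,0,0,6,0],[4,0,0,8.8,0],[4,0,0,8.8,0],[4,0,0,8.8,0]]])

```text
t: 15.4
tool_pos: [0.4685, -0.0599, 0.0424]
tool_rot: [2.613, 1.743, 0.001]
contact_force: [0.5, -0.1, 0.1]
opening: 0.04
grip_force: 0.0
```

Call:
servo_tool(increments=[[[0.5,0,0,0,0],[0.5,0,0,0,0],[0.5,0,0,0,0],[0.5,0,0,0,0],[0.5,0,0,0,0]]])

```text
t: 15.9
tool_pos: [0.4697, -0.06, 0.0438]
tool_rot: [2.61, 1.742, 0.004]
contact_force: [-0.8, -0.8, 5.9]
opening: 0.0127
grip_force: 40.8
```

Call:
servo_tool(increments=[[[0.5,0,0,-4,0],[0.5,0,0,-8,0],[0.5,0,0,-12.5,0],[0.5,0,0,-12.5,0],[0.5,0,0,-12.5,0]]])

```text
t: 16.4
tool_pos: [0.4687, -0.0596, 0.1683]
tool_rot: [2.61, 1.742, 0.004]
contact_force: [-0.8, 1.1, -0.1]
opening: 0.0129
grip_force: 40.0
```

Run:
```python
from h import *
go(.502,-.372,.168,0); print(ctrl.get_obs()['opening'])
```

```text
shift [-27.57  15.06   0.08] turn -22.6 dist 31.4
0.012909842662655857
```

Call:
servo_tool(increments=[[[0.5,-3.5,2,0,0],[0.5,-7,4,0,0],[0.5,-10.5,6,0,0],[0.5,-14,7.5,0,0],[0.5,-14,7.5,0,0]]])

```text
t: 16.9
tool_pos: [0.4821, -0.2204, 0.1643]
tool_rot: [-2.615, -1.737, 0.003]
contact_force: [-0.0, 0.3, -0.1]
opening: 0.0126
grip_force: 40.0
```

Call:
servo_tool(increments=[[[0.5,-3.5,2,0,-6],[0.5,-7,4,0,-12],[0.5,-10.5,6,0,-18],[0.5,-13.5,7.5,0,-22.6],[0.5,-13.5,7.5,0,-22.6]]])

```text
t: 17.4
tool_pos: [0.4999, -0.373, 0.1643]
tool_rot: [-2.222, -2.218, 0.001]
contact_force: [-0.1, -0.3, 0.5]
opening: 0.0131
grip_force: 40.0
```

Run:
```python
from h import *
cam('scene'); print(ctrl.get_obs()['opening'],pose()[0]);go(.502,-.372,.038,0)
```

```text
0.013043734998961096 [ 0.49989441 -0.37101253  0.16411839]
shift [-0.13  0.24 12.61] turn -0.1 dist 12.6
```

Call:
servo_tool(increments=[[[0.5,0,0.2,4,0],[0.5,0,0.2,8,0],[0.5,0,0.2,11.5,0],[0.5,0,0.2,12.6,0],[0.5,0,0.2,12.6,0]]])

```text
t: 17.95
tool_pos: [0.5012, -0.3681, 0.0375]
tool_rot: [-2.216, -2.219, -0.0]
contact_force: [-0.6, 0.1, 0.1]
opening: 0.0133
grip_force: 39.9
```

Call:
servo_tool(increments=[[[2.4,0,0,0,0],[2.4,0,0,0,0],[2.4,0,0,0,0],[2.4,0,0,-6,0],[2.4,0,0,-11,0]]])

```text
t: 18.45
tool_pos: [0.5018, -0.3701, 0.1405]
tool_rot: [-2.219, -2.22, 0.0]
contact_force: [0.8, -0.9, 0.5]
opening: 0.0238
grip_force: 0.0
```

Call:
servo_tool(increments=[[[4,0,0,-4,0],[4,4.5,-1,-8,0],[4,9,-2,-8,0],[4,13.5,-3,-8,0],[4,18,-3.5,-8,0]]])

```text
t: 18.95
tool_pos: [0.4673, -0.1896, 0.2225]
tool_rot: [2.22, 2.218, 0.002]
contact_force: [0.4, 0.7, -0.2]
opening: 0.0398
grip_force: 0.0
```

Call:
servo_tool(increments=[[[4,4.5,-1,0,0],[4,9,-2,0,0],[4,13.5,-3,0,0],[4,18,-3.5,0,0],[4,18,-3.5,0,0]]])

```text
t: 19.45
tool_pos: [0.4321, -0.007, 0.2216]
tool_rot: [2.212, 2.228, 0.004]
contact_force: [-0.4, -0.8, 0.9]
opening: 0.0401
grip_force: 0.0
```

Call:
servo_tool(increments=[[[4,4.5,-1,0,-6],[4,9,-2,0,-12],[4,13.5,-3,0,-18],[4,18,-3.5,0,-26],[4,18,-3.5,0,-26]]])

```text
t: 19.95
tool_pos: [0.397, 0.1726, 0.2215]
tool_rot: [1.652, 2.671, 0.004]
contact_force: [0.4, -0.9, -0.3]
opening: 0.0401
grip_force: 0.0
```

Run:
```python
from h import *
C=cam('scene'); print([b[0].round(3) for b in blobs(C,*YEL,.0115,8)])
C=cam('wrist'); save(C[0],'w6.png'); print(pose()[0],ctrl.get_obs()['q'].round(2))
for b in blobs(C,*BLUE,.0075): print('b',b)
```

```text
[array([ 0.504, -0.382]), array([ 0.395, -0.318]), array([ 0.668, -0.441]), array([ 0.501, -0.279]), array([ 0.543, -0.314]), array([ 0.798, -0.445]), array([ 0.74 , -0.275])]
[0.39776855 0.16926323 0.22117343] [ 0.23 -0.42  2.07 -0.    1.49 -0.23]
b (array([0.40054771, 0.17496581]), [0.01252608373761177, 0.031651999801397324], np.float32(121.48587), array([327.23376623, 170.94805195]))
b (array([0.48924279, 0.22773971]), [0.013428273610770702, 0.0328194685280323], np.float32(121.849976), array([426.09876543, 163.39506173]))
b (array([0.49392697, 0.36143059]), [0.013495229184627533, 0.03367219492793083], np.float32(57.3536), array([503.8255814 ,  40.80232558]))
b (array([0.4043085 , 0.33701831]), [0.013051710091531277, 0.03326033055782318], np.float32(29.66862), array([408.51546392,  19.20618557]))
```

View pics/w6.png

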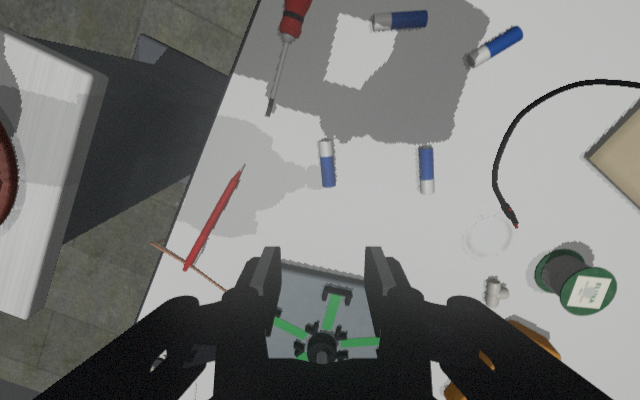

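All three spent cells are in the tray. Four fresh cells remain, at pixels (327,165), (427,168), (400,19) and (495,47). I'll take the nearest one first.

Run:
```python
from h import *
go(.3963,.1819,.06,31.5)
```

```text
shift [ 1.22  0.4  16.12] turn -5.4 dist 16.2
```

Call:
servo_tool(increments=[[[4,0.6,0.2,4,-5.4],[4,1.2,0.4,8.5,-5.4],[4,1.2,0.4,13,-5.4],[4,1.2,0.4,16,-5.4],[4,1.2,0.4,16,-5.4]]])

```text
t: 20.55
tool_pos: [0.3926, 0.1788, 0.0558]
tool_rot: [-1.538, -2.731, 0.011]
contact_force: [-1.0, -0.2, -0.1]
opening: 0.0399
grip_force: 0.0
```

Run:
```python
from h import *
C=cam('wrist');print(pose()[0])
for b in blobs(C,*BLUE,.0075): print('b',b)
go(.3963,.1819,.0255,31.5)
```

```text
[0.39484704 0.17967066 0.05881629]
b (array([0.40242773, 0.17380424]), [0.013242335990071297, 0.03240283206105232], np.float32(121.23517), array([334.46527778, 248.43055556]))
b (array([0.49160281, 0.22763243]), [0.015173317864537239, 0.035350337624549866], np.float32(123.87361), array([515.41401274, 250.38216561]))
shift [0.11 0.25 3.33] turn -0.3 dist 3.3
```

Call:
servo_tool(increments=[[[4,0,0.35,2,0],[4,0,0.35,3.3,0],[4,0,0.35,3.3,0],[0.5,0,0.35,3.3,0],[0.5,0,0.35,3.3,0]]])

```text
t: 21.1
tool_pos: [0.3998, 0.1836, 0.0288]
tool_rot: [1.536, 2.739, 0.002]
contact_force: [-3.3, -1.8, 4.7]
opening: 0.0126
grip_force: 42.8
```

Call:
servo_tool(increments=[[[0.5,0,0,0,0],[0.5,0,0,0,0],[0.5,0,0,0,0],[0.5,0,0,0,0]]])

```text
t: 21.5
tool_pos: [0.3999, 0.1837, 0.0288]
tool_rot: [1.535, 2.739, 0.002]
contact_force: [-0.1, -1.1, 6.4]
opening: 0.0125
grip_force: 40.9
```

Call:
servo_tool(increments=[[[0.5,0,0,-4,0],[0.5,0,0,-8,0],[0.5,0,0,-12,0],[0.5,0,0,-12,0],[0.5,0,0,-12,0]]])

```text
t: 22.0
tool_pos: [0.3993, 0.1837, 0.1484]
tool_rot: [1.536, 2.739, 0.003]
contact_force: [0.5, -0.1, -1.0]
opening: 0.0127
grip_force: 40.2
```

Run:
```python
from h import *
go(.4699,-.0584,.15,-22.4); print(ctrl.get_obs()['opening'],ctrl.get_obs()['q'][5])
```

```text
shift [-24.34  -6.6   -0.16] turn 53.8 dist 25.2
0.012742879111537545 -0.2872422278629749
```

Call:
servo_tool(increments=[[[0.5,-4,-1.2,0,8],[0.5,-8.5,-2.4,0,16],[0.5,-13,-3.6,0,24],[0.5,-17.5,-4.9,0,32],[0.5,-22,-6.1,0,40]]])

```text
t: 22.5
tool_pos: [0.4601, -0.0375, 0.1449]
tool_rot: [-2.385, -2.04, 0.003]
contact_force: [1.1, -0.5, 0.7]
opening: 0.0127
grip_force: 40.2
```

Call:
servo_tool(increments=[[[0.5,0,0,0,8],[0.5,0,0,0,13.8],[0.5,0,0,0,13.8],[0.5,0,0,0,13.8]]])

```text
t: 22.9
tool_pos: [0.4603, -0.0357, 0.1455]
tool_rot: [-2.606, -1.75, 0.003]
contact_force: [-0.3, -0.9, -0.4]
opening: 0.0125
grip_force: 40.2
```

Run:
```python
from h import *
print(pose()[0]);go(.4699,-.0584,.07,-22.4); print(ctrl.get_obs()['opening'])
```

```text
[ 0.46032827 -0.03574459  0.14551528]
shift [-1.73  1.77  7.55] turn 0.2 dist 7.9
0.012452883598657509
```

Call:
servo_tool(increments=[[[0.5,-1.7,1.8,0,0],[0.5,-1.7,1.8,4,0],[0.5,-1.7,1.8,7.5,0],[0.5,-1.7,1.8,7.5,0],[0.5,-1.7,1.8,7.5,0]]])

```text
t: 23.4
tool_pos: [0.4709, -0.0581, 0.0718]
tool_rot: [-2.607, -1.75, 0.002]
contact_force: [0.8, 0.0, 0.7]
opening: 0.0124
grip_force: 40.2
```

Run:
```python
from h import *
C=cam('wrist'); save(C[0],'w7.png');print(pose()[0]);go(.4699,-.0584,.048,-22.4); print(ctrl.get_obs()['opening'])
```

```text
[ 0.4721892  -0.05846371  0.07337268]
shift [-0.08 -0.22  2.54] turn 0.1 dist 2.5
0.012713306400294513
```

View pics/w7.png

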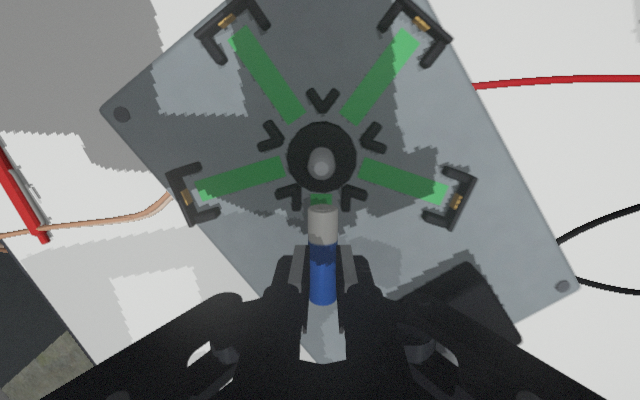

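The held cell at (322,260) lines up with the pocket and the post at (320,160). Lowering and releasing.

Call:
servo_tool(increments=[[[0.5,0,-0.2,1,0],[0.5,0,-0.2,2,0],[0.5,0,-0.2,2.5,0],[0.5,0,-0.2,2.5,0],[0.5,0,-0.2,2.5,0]]])

```text
t: 23.95
tool_pos: [0.4698, -0.0579, 0.0472]
tool_rot: [2.61, 1.748, -0.0]
contact_force: [-0.8, 0.5, -0.2]
opening: 0.0128
grip_force: 40.2
```

Call:
servo_tool(increments=[[[2.4,0,0,0,0],[2.4,0,0,0,0],[2.4,0,0,0,0],[2.4,0,0,-5,0],[2.4,0,0,-8,0]]])

```text
t: 24.45
tool_pos: [0.47, -0.058, 0.1291]
tool_rot: [2.61, 1.748, 0.001]
contact_force: [1.4, 0.1, 0.1]
opening: 0.0241
grip_force: 0.0
```

Call:
servo_tool(increments=[[[4,0,0,-3,0],[4,0,0,-6,0],[4,0,0,-6,0],[4,0,0,-6,0]]])

```text
t: 24.85
tool_pos: [0.4701, -0.058, 0.188]
tool_rot: [2.609, 1.748, 0.002]
contact_force: [0.4, -0.1, -0.3]
opening: 0.0399
grip_force: 0.0
```

Run:
```python
from h import *
C=cam('wrist'); save(C[0],'w8.png');np.savez('pics/w8.npz',*C)
print(pose()[0])
for b in blobs(C,*BLUE,.0255): print('b',b)
for b in blobs(C,(50,100,40),(75,255,255),.018): print('g',b)
go(.4935,.2208,.2,32)
```

```text
[ 0.46934326 -0.05778921  0.18665385]
b (array([ 0.50352073, -0.29943603]), [0.009229748509824276, 0.03234610706567764], np.float32(77.61644), array([433.37735849, 373.62264151]))
b (array([ 0.68409109, -0.14591055]), [0.012465757317841053, 0.014674478210508823], np.float32(176.32838), array([576.95652174, 185.15217391]))
b (array([ 0.46630269, -0.06522346]), [0.012969541363418102, 0.033209990710020065], np.float32(67.59715), array([321.        , 193.84042553]))
b (array([ 0.67859143, -0.10422747]), [0.018107587471604347, 0.06729836016893387], np.float32(98.20137), array([562.00649351, 143.99350649]))
g (array([ 0.52312768, -0.04616537]), [0.010866190306842327, 0.04921717196702957], np.float32(138.77968), array([370.81818182, 150.31404959]))
g (array([ 0.43981677, -0.01048277]), [0.010871083475649357, 0.04893561825156212], np.float32(175.04375), array([270.76033058, 149.03305785]))
g (array([0.4768447 , 0.03143252]), [0.01134839653968811, 0.04924412816762924], np.float32(102.67936), array([286.75      ,  84.02941176]))
g (array([0.52814156, 0.0093606 ]), [0.011267921887338161, 0.049339409917593], np.float32(30.828596), array([355.12711864,  86.84745763]))
shift [26.68 -8.37 -1.33] turn -54.4 dist 28.0
```

The cell is seated in pocket 2. Next fresh cell.

Call:
servo_tool(increments=[[[4,4.5,-1.4,-1,-8],[4,9,-2.8,-1.3,-16],[4,13.5,-4.2,-1.3,-24],[4,18,-5.6,-1.3,-32],[4,22.5,-7,-1.3,-40]]])

```text
t: 25.4
tool_pos: [0.4894, 0.1785, 0.1981]
tool_rot: [-1.846, -2.539, 0.004]
contact_force: [0.4, -0.7, -0.8]
opening: 0.04
grip_force: 0.0
```

Call:
servo_tool(increments=[[[4,2,1,0,-7],[4,4,1,0,-14.4],[4,4,1,0,-14.4],[4,4,1,0,-14.4]]])

```text
t: 25.8
tool_pos: [0.4872, 0.2177, 0.1985]
tool_rot: [-1.523, -2.746, 0.004]
contact_force: [-0.2, 0.4, 0.3]
opening: 0.0402
grip_force: 0.0
```

Run:
```python
from h import *
C=cam('wrist');print(pose()[0])
for b in blobs(C,*BLUE,.0075): print('b',b)
go(.4935,.2208,.06,32)
```

```text
[0.48748688 0.21727628 0.19890792]
b (array([0.48922044, 0.22802034]), [0.012909378856420517, 0.03307733312249184], np.float32(124.06969), array([331.02325581, 171.15116279]))
b (array([0.49310327, 0.3607575 ]), [0.013610105030238628, 0.03292607516050339], np.float32(56.865715), array([414.95698925,  48.97849462]))
b (array([0.40270767, 0.33665743]), [0.013473308645188808, 0.03265390917658806], np.float32(29.671692), array([313.71962617,  13.8317757 ]))
b (array([0.62748408, 0.48461279]), [0.0075239334255456924, 0.015216093510389328], np.float32(31.892279), array([631.475,   2.975]))
shift [-0.02  0.73 13.89] turn -0.1 dist 13.9
```

Call:
servo_tool(increments=[[[4,0,0.7,4,-1],[4,0,0.7,8,-1],[4,0,0.7,12,-1],[4,0,0.7,14.5,-1],[4,0,0.7,14.5,-1]]])

```text
t: 26.35
tool_pos: [0.4904, 0.2194, 0.0503]
tool_rot: [-1.499, -2.753, 0.011]
contact_force: [-1.1, -0.5, 0.0]
opening: 0.0404
grip_force: 0.0
```

Call:
servo_tool(increments=[[[4,0,0,1.5,0],[4,0,0,2.6,0],[4,0,0,2.6,0],[4,0,0,2.6,0]]])

```text
t: 26.75
tool_pos: [0.4944, 0.2218, 0.0299]
tool_rot: [1.498, 2.761, 0.001]
contact_force: [0.8, -0.2, 0.2]
opening: 0.0404
grip_force: 0.0
```

Call:
servo_tool(increments=[[[0.5,0,0,0,0],[0.5,0,0,0,0],[0.5,0,0,0,0],[0.5,0,0,0,0],[0.5,0,0,0,0]]])

```text
t: 27.25
tool_pos: [0.4948, 0.222, 0.0304]
tool_rot: [1.498, 2.76, 0.002]
contact_force: [-0.1, -1.6, 5.5]
opening: 0.0123
grip_force: 39.6
```

Call:
servo_tool(increments=[[[0.5,0,0,-4,0],[0.5,0,0,-8,0],[0.5,0,0,-12,0],[0.5,0,0,-12,0],[0.5,0,0,-12,0]]])

```text
t: 27.75
tool_pos: [0.4944, 0.2219, 0.1503]
tool_rot: [1.497, 2.76, 0.002]
contact_force: [-0.1, -0.3, -0.9]
opening: 0.0121
grip_force: 39.0
```

Run:
```python
from h import *
go(.5238,-.0457,.15,49.3); print(ctrl.get_obs()['opening'],ctrl.get_obs()['q'][5])
```

```text
shift [-2.403e+01 -1.212e+01  2.000e-02] turn -16.3 dist 26.9
0.012131922386649481 -0.29215049525021897
```

Call:
servo_tool(increments=[[[0.5,-4,-2,0,-4],[0.5,-8,-4,0,-8],[0.5,-12,-6,0,-12],[0.5,-16,-8,0,-16.3],[0.5,-20,-10,0,-16.3]]])

```text
t: 28.25
tool_pos: [0.5175, -0.0019, 0.1466]
tool_rot: [-1.088, -2.943, 0.001]
contact_force: [0.6, 0.7, -0.5]
opening: 0.0125
grip_force: 39.1
```

Call:
servo_tool(increments=[[[0.5,-3,-3,0,0],[0.5,-3,-3,0,0],[0.5,-3,-3,0,0],[0.5,-3,-3,0,0]]])

```text
t: 28.65
tool_pos: [0.5214, -0.0417, 0.1477]
tool_rot: [-1.089, -2.943, -0.0]
contact_force: [-0.4, 0.3, -0.3]
opening: 0.0124
grip_force: 39.1
```

Run:
```python
from h import *
print(pose()[0]);go(.5238,-.0457,.07,49.3); print(ctrl.get_obs()['opening'])
```

```text
[ 0.52138076 -0.04174338  0.14769707]
shift [-0.46 -0.14  7.77] turn 0.1 dist 7.8
0.012444261115355853
```

Call:
servo_tool(increments=[[[0.5,-0.5,-0.1,3,0],[0.5,-0.5,-0.1,6,0],[0.5,-0.5,-0.1,7.7,0],[0.5,-0.5,-0.1,7.7,0],[0.5,-0.5,-0.1,7.7,0]]])

```text
t: 29.15
tool_pos: [0.5253, -0.0456, 0.0722]
tool_rot: [-1.089, -2.946, 0.0]
contact_force: [0.2, -0.5, 0.2]
opening: 0.0126
grip_force: 39.1
```

Run:
```python
from h import *
C=cam('wrist'); save(C[0],'w9.png');print(pose()[0]);go(.5238,-.0457,.0495,49.3)
for b in blobs(C,*BLUE,.06): print('b',b[2],b[3])
for b in blobs(C,(50,100,40),(75,255,255),.018): print('g',b)
```

```text
[ 0.52611025 -0.04603851  0.07321228]
shift [ 0.2  -0.13  2.37] turn 0.1 dist 2.4
b 140.16634 [322.15       239.88888889]
b 67.69874 [226.36875 183.74375]
g (array([ 0.50821841, -0.03255519]), [0.006529188249260187, 0.011452248319983482], np.float32(49.437435), array([321.83606557, 197.03278689]))
g (array([0.52928358, 0.00944239]), [0.011788541451096535, 0.05012715607881546], np.float32(30.85213), array([402.595, 177.685]))
g (array([0.47753942, 0.0316692 ]), [0.011781848035752773, 0.050082575529813766], np.float32(102.77132), array([379.215,  73.955]))
g (array([ 0.44034037, -0.01061683]), [0.01145185623317957, 0.04965685307979584], np.float32(174.8942), array([267.34761905,  73.04761905]))
```

Call:
servo_tool(increments=[[[0.5,0.1,-0.1,1,0],[0.5,0.1,-0.1,2,0],[0.5,0.1,-0.1,2.4,0],[0.5,0.1,-0.1,2.4,0],[0.5,0.1,-0.1,2.4,0]]])

```text
t: 29.7
tool_pos: [0.524, -0.0469, 0.0484]
tool_rot: [-1.092, -2.945, -0.0]
contact_force: [-2.2, 0.1, 3.3]
opening: 0.0122
grip_force: 39.6
```

Call:
servo_tool(increments=[[[2.4,0,0,0,0],[2.4,0,0,0,0],[2.4,0,0,0,0],[2.4,0,0,-5,0],[2.4,0,0,-8,0]]])

```text
t: 30.2
tool_pos: [0.5244, -0.047, 0.1298]
tool_rot: [1.092, 2.945, 0.0]
contact_force: [1.1, -0.3, 1.2]
opening: 0.0239
grip_force: 0.0
```

Call:
servo_tool(increments=[[[4,0,0,-3,0],[4,0,0,-6,0],[4,0,0,-6,0],[4,0,0,-6,0]]])

```text
t: 30.6
tool_pos: [0.5245, -0.047, 0.189]
tool_rot: [1.091, 2.944, 0.0]
contact_force: [-0.5, 0.4, -0.7]
opening: 0.0403
grip_force: 0.0
```

Run:
```python
from h import *
C=cam('wrist')
print(pose()[0])
for b in blobs(C,*BLUE,.0255): print('b',b)
go(.4895,.3542,.2,-33)
```

```text
[ 0.52365753 -0.04683943  0.18748466]
b (array([ 0.68311685, -0.14664447]), [0.012333229184150696, 0.014994220808148384], np.float32(175.56448), array([349.54545455, 353.18181818]))
b (array([ 0.49976775, -0.35043308]), [0.011691190302371979, 0.036956675350666046], np.float32(88.117485), array([ 93.35      , 348.31666667]))
b (array([ 0.67991906, -0.12045718]), [0.017258865758776665, 0.03423002362251282], np.float32(101.182335), array([366.20634921, 337.68253968]))
b (array([ 0.49893048, -0.29986492]), [0.012526016682386398, 0.03307054936885834], np.float32(90.83867), array([122.92982456, 321.52631579]))
b (array([ 0.51637608, -0.04233014]), [0.013543153181672096, 0.03317713737487793], np.float32(139.6539), array([321.69387755, 175.2755102 ]))
b (array([ 0.46659535, -0.06485844]), [0.01373040396720171, 0.032927609980106354], np.float32(67.558266), array([265.79787234, 150.46808511]))
shift [28.73 28.19 -1.24] turn 82.3 dist 40.3
```

Call:
servo_tool(increments=[[[4,3,3,-1,0],[4,6,6,-1,0],[4,9,9,-1,0],[4,12,12,-1,0],[4,14.4,14.1,-1,0]]])

```text
t: 31.15
tool_pos: [0.5052, 0.1558, 0.196]
tool_rot: [-1.089, -2.943, 0.002]
contact_force: [0.1, -1.6, 0.2]
opening: 0.0399
grip_force: 0.0
```

Call:
servo_tool(increments=[[[4,3,3,0,8],[4,6,6,0,16],[4,9,9,0,24],[4,12,12,0,32],[4,14.4,14.1,0,40]]])

```text
t: 31.65
tool_pos: [0.4879, 0.3564, 0.1956]
tool_rot: [-2.038, -2.389, 0.005]
contact_force: [0.6, 0.1, 0.3]
opening: 0.0403
grip_force: 0.0
```

Call:
servo_tool(increments=[[[4,0,0,0,8],[4,0,0,0,16],[4,0,0,0,24],[4,0,0,0,32],[4,0,0,0,40]]])

```text
t: 32.15
tool_pos: [0.4884, 0.3541, 0.1955]
tool_rot: [-2.734, -1.547, 0.007]
contact_force: [0.5, 0.1, -0.2]
opening: 0.0401
grip_force: 0.0
```

Call:
servo_tool(increments=[[[4,0,0,0,2],[4,0,0,0,2],[4,0,0,0,2]]])

```text
t: 32.45
tool_pos: [0.4888, 0.3542, 0.1965]
tool_rot: [2.756, 1.508, -0.004]
contact_force: [-0.9, 0.5, 0.2]
opening: 0.0403
grip_force: 0.0
```

Run:
```python
from h import *
C=cam('wrist');print(pose()[0],ctrl.get_obs()['q'][5]); save(C[0],'w10.png')
for b in blobs(C,*BLUE,.0075): print('b',b)
go(.4895,.3542,.055,-33)
```

```text
[0.48891269 0.35436729 0.19697664] 1.0734402922694262
b (array([0.40030411, 0.33494416]), [0.013193273916840553, 0.03398532792925835], np.float32(31.344805), array([261.        , 238.46478873]))
b (array([0.49117979, 0.35843   ]), [0.011902526021003723, 0.03195648640394211], np.float32(57.384617), array([322.01162791, 173.63953488]))
shift [ 0.04  0.07 14.2 ] turn 0.4 dist 14.2
```

Call:
servo_tool(increments=[[[4,-0.15,0,4,0],[4,-0.15,0,8,0],[4,-0.15,0,12,0],[4,-0.15,0,14.2,0],[4,-0.15,0,14.2,0]]])

```text
t: 33.0
tool_pos: [0.4853, 0.3515, 0.0512]
tool_rot: [2.756, 1.508, -0.015]
contact_force: [0.1, 0.2, -0.2]
opening: 0.0397
grip_force: 0.0
```

Call:
servo_tool(increments=[[[4,0,0,1.5,0],[4,0,0,2.6,0],[4,0,0,2.6,0],[4,0,0,2.6,0]]])

```text
t: 33.4
tool_pos: [0.4889, 0.3536, 0.0308]
tool_rot: [2.756, 1.507, 0.001]
contact_force: [0.4, 0.3, -0.7]
opening: 0.0396
grip_force: 0.0
```

Call:
servo_tool(increments=[[[0.5,0,0,0,0],[0.5,0,0,0,0],[0.5,0,0,0,0],[0.5,0,0,0,0],[0.5,0,0,0,0]]])

```text
t: 33.9
tool_pos: [0.4893, 0.3538, 0.0314]
tool_rot: [-2.756, -1.507, -0.003]
contact_force: [-0.4, -0.8, 5.6]
opening: 0.0119
grip_force: 39.5
```

Call:
servo_tool(increments=[[[0.5,0,0,-4,0],[0.5,0,0,-8,0],[0.5,0,0,-12,0],[0.5,0,0,-12,0],[0.5,0,0,-12,0]]])

```text
t: 34.4
tool_pos: [0.489, 0.3537, 0.1513]
tool_rot: [2.756, 1.507, 0.003]
contact_force: [-0.2, 0.0, -0.4]
opening: 0.0121
grip_force: 39.0
```

Run:
```python
from h import *
go(.4766,.032,.15,13.3); print(ctrl.get_obs()['opening'],ctrl.get_obs()['q'][5])
```

```text
shift [-27.75  16.31   0.1 ] turn -46.0 dist 32.2
0.012063570872085887 1.0729690444812126
```

Call:
servo_tool(increments=[[[0.5,-3.5,2,0,0],[0.5,-7,4,0,0],[0.5,-10.5,6,0,0],[0.5,-14,8.2,0,0],[0.5,-14,8.2,0,0]]])

```text
t: 34.9
tool_pos: [0.4803, 0.1874, 0.1472]
tool_rot: [-2.76, -1.501, 0.009]
contact_force: [0.1, 0.2, 0.0]
opening: 0.0119
grip_force: 39.0
```

Call:
servo_tool(increments=[[[0.5,-3.5,2,0,-8],[0.5,-7,4,0,-16],[0.5,-10.5,6,0,-24],[0.5,-13.5,8.2,0,-32],[0.5,-13.5,8.2,0,-40]]])

```text
t: 35.4
tool_pos: [0.4773, 0.0306, 0.1483]
tool_rot: [-2.072, -2.359, 0.004]
contact_force: [-0.7, 0.5, 1.1]
opening: 0.0119
grip_force: 39.1
```

Call:
servo_tool(increments=[[[0.5,0,0,0,-6],[0.5,0,0,0,-6],[0.5,0,0,0,-6],[0.5,0,0,0,-6]]])

```text
t: 35.8
tool_pos: [0.4778, 0.0339, 0.1495]
tool_rot: [-1.949, -2.463, 0.001]
contact_force: [-0.7, 0.1, 0.1]
opening: 0.0118
grip_force: 39.1
```

Run:
```python
from h import *
print(pose()[0]);go(.4766,.032,.07,13.3); print(ctrl.get_obs()['opening'])
```

```text
[0.47779693 0.03387862 0.14947171]
shift [-0.16 -0.15  7.95] turn -0.0 dist 8.0
0.011816369016757802
```

Call:
servo_tool(increments=[[[0.5,-0.1,-0.2,3,0],[0.5,-0.1,-0.2,6,0],[0.5,-0.1,-0.2,7.8,0],[0.5,-0.1,-0.2,7.8,0],[0.5,-0.1,-0.2,7.8,0]]])

```text
t: 36.3
tool_pos: [0.4765, 0.0322, 0.0724]
tool_rot: [-1.948, -2.464, 0.0]
contact_force: [0.6, -0.2, 0.5]
opening: 0.0121
grip_force: 39.1
```

Run:
```python
from h import *
C=cam('wrist');print(pose()[0]);go(.4766,.032,.0503,13.3)
for b in blobs(C,*BLUE,.06): print('b',b[2],b[3])
for b in blobs(C,(50,100,40),(75,255,255),.018): print('g',b)
```

```text
[0.47729573 0.03208958 0.07336094]
shift [ 0.01 -0.07  2.31] turn 0.0 dist 2.3
b 102.57939 [322.25555556 245.17222222]
g (array([0.53398538, 0.01136954]), [0.011968044564127922, 0.03924020379781723], np.float32(31.319988), array([407.1292517, 281.0952381]))
g (array([ 0.43443444, -0.01102027]), [0.011752256192266941, 0.03770611435174942], np.float32(174.80516), array([239.77931034, 279.51034483]))
g (array([0.47337484, 0.05015586]), [0.00959443673491478, 0.011524798348546028], np.float32(13.328129), array([325.19117647, 200.92647059]))
```

Call:
servo_tool(increments=[[[0.5,0,0,1,0],[0.5,0,0,2,0],[0.5,0,0,2.3,0],[0.5,0,0,2.3,0],[0.5,0,0,2.3,0]]])

```text
t: 36.85
tool_pos: [0.4765, 0.032, 0.0494]
tool_rot: [-1.948, -2.464, 0.0]
contact_force: [-2.4, -0.2, 4.7]
opening: 0.0119
grip_force: 39.7
```

Call:
servo_tool(increments=[[[2.4,0,0,0,0],[2.4,0,0,0,0],[2.4,0,0,0,0],[2.4,0,0,-5,0],[2.4,0,0,-8,0]]])

```text
t: 37.35
tool_pos: [0.4768, 0.0319, 0.1309]
tool_rot: [1.948, 2.464, 0.001]
contact_force: [1.0, -0.3, 1.2]
opening: 0.024
grip_force: 0.0
```

Call:
servo_tool(increments=[[[4,0,0,-3,0],[4,0,0,-6,0],[4,0,0,-6,0],[4,0,0,-6,0]]])

```text
t: 37.75
tool_pos: [0.4769, 0.0319, 0.1899]
tool_rot: [1.948, 2.463, 0.001]
contact_force: [-1.2, -0.2, -0.3]
opening: 0.0402
grip_force: 0.0
```

Run:
```python
from h import *
C=cam('wrist')
print(pose()[0])
for b in blobs(C,*BLUE,.0255): print('b',b)
go(.395,.332,.2,-60)
```

```text
[0.47608723 0.03195936 0.18850197]
b (array([ 0.46611887, -0.0669499 ]), [0.014232896268367767, 0.03485439345240593], np.float32(68.10361), array([290.15492958, 276.28169014]))
b (array([ 0.51732373, -0.04319234]), [0.014557202346622944, 0.0345878005027771], np.float32(140.8288), array([344.27027027, 266.14864865]))
b (array([0.47470555, 0.03650044]), [0.013796293176710606, 0.03347162529826164], np.float32(103.30316), array([321.34693878, 179.23469388]))
shift [31.07 -0.97 -1.14] turn 73.3 dist 31.1
```

Call:
servo_tool(increments=[[[4,4,-0.2,-1,0],[4,8,-0.3,-1,0],[4,12,-0.4,-1,0],[4,15.5,-0.5,-1,0],[4,15.5,-0.5,-1,0]]])

```text
t: 38.3
tool_pos: [0.4337, 0.1842, 0.1971]
tool_rot: [-1.94, -2.467, 0.004]
contact_force: [-0.1, 0.1, -0.1]
opening: 0.0397
grip_force: 0.0
```

Call:
servo_tool(increments=[[[4,4,-0.2,0,8],[4,8,-0.3,0,16],[4,12,-0.4,0,24],[4,15.5,-0.5,0,32],[4,15.5,-0.5,0,40]]])

```text
t: 38.8
tool_pos: [0.3938, 0.3332, 0.1974]
tool_rot: [-2.675, -1.646, 0.005]
contact_force: [-0.1, -1.1, -0.1]
opening: 0.0402
grip_force: 0.0
```

Call:
servo_tool(increments=[[[4,0,0,0,8],[4,0,0,0,16],[4,0,0,0,24],[4,0,0,0,32],[4,0,0,0,33.3]]])

```text
t: 39.3
tool_pos: [0.3951, 0.3302, 0.1975]
tool_rot: [3.034, 0.811, -0.004]
contact_force: [0.1, 0.8, 0.5]
opening: 0.0403
grip_force: 0.0
```

Call:
servo_tool(increments=[[[4,0,0,0,0],[4,0,0,0,0]]])

```text
t: 39.5
tool_pos: [0.3952, 0.3308, 0.1986]
tool_rot: [3.033, 0.816, -0.002]
contact_force: [-0.3, 0.1, -0.1]
opening: 0.04
grip_force: 0.0
```

Run:
```python
from h import *
C=cam('wrist');print(pose()[0],ctrl.get_obs()['q'][5])
for b in blobs(C,*BLUE,.0075): print('b',b)
go(.395,.332,.055,-60)
```

```text
[0.3952588  0.33095082 0.19881303] 1.5980615550683077
b (array([0.47639623, 0.01189096]), [0.015263975597918034, 0.041038878262043], np.float32(102.38585), array([616.78571429, 260.58333333]))
b (array([0.40166107, 0.33558881]), [0.012818321585655212, 0.032052844762802124], np.float32(29.667782), array([320.36046512, 170.23255814]))
shift [ 0.04 -0.11 14.38] turn 0.1 dist 14.4
```

Call:
servo_tool(increments=[[[4,0,-0.1,4,0],[4,0,-0.1,8,0],[4,0,-0.1,12,0],[4,0,-0.1,14.4,0],[4,0,-0.1,14.4,0]]])

```text
t: 40.05
tool_pos: [0.3917, 0.3302, 0.0509]
tool_rot: [3.031, 0.815, -0.014]
contact_force: [-0.0, -0.0, 0.2]
opening: 0.0402
grip_force: 0.0
```

Call:
servo_tool(increments=[[[4,0,0,1.5,0],[4,0,0,2.6,0],[4,0,0,2.6,0],[4,0,0,2.6,0]]])

```text
t: 40.45
tool_pos: [0.3952, 0.3324, 0.0299]
tool_rot: [-3.034, -0.814, -0.001]
contact_force: [-0.1, -0.0, -0.8]
opening: 0.0399
grip_force: 0.0
```

Call:
servo_tool(increments=[[[0.5,0,0,0,0],[0.5,0,0,0,0],[0.5,0,0,0,0],[0.5,0,0,0,0],[0.5,0,0,0,0]]])

```text
t: 40.95
tool_pos: [0.3955, 0.3326, 0.0304]
tool_rot: [-3.034, -0.814, -0.003]
contact_force: [-0.1, -0.8, 5.5]
opening: 0.0125
grip_force: 39.5
```

Call:
servo_tool(increments=[[[0.5,0,0,-4,0],[0.5,0,0,-8,0],[0.5,0,0,-12,0],[0.5,0,0,-12,0],[0.5,0,0,-12,0]]])

```text
t: 41.45
tool_pos: [0.3952, 0.3324, 0.1502]
tool_rot: [-3.034, -0.814, -0.003]
contact_force: [-0.2, 0.3, -0.6]
opening: 0.0121
grip_force: 39.0
```

Run:
```python
from h import *
go(.4402,-.0109,.15,-94.9); print(ctrl.get_obs()['opening'],ctrl.get_obs()['q'][5])
```

```text
shift [-1.329e+01  3.198e+01 -1.000e-02] turn 34.9 dist 34.6
0.012068075512848648 1.6017339045831593
```

Call:
servo_tool(increments=[[[0.5,-1.6,4,0,0],[0.5,-3.2,8,0,0],[0.5,-5,12,0,0],[0.5,-6.7,16,0,0],[0.5,-6.7,16,0,0]]])

```text
t: 41.95
tool_pos: [0.4159, 0.1561, 0.1467]
tool_rot: [3.036, 0.805, -0.007]
contact_force: [0.1, 0.6, -0.2]
opening: 0.0125
grip_force: 39.2
```

Call:
servo_tool(increments=[[[0.5,-1.6,4,0,8],[0.5,-3.2,8,0,16],[0.5,-5,12,0,24],[0.5,-6.6,16,0,32],[0.5,-6.6,16,0,35]]])

```text
t: 42.45
tool_pos: [0.4393, -0.0147, 0.1476]
tool_rot: [3.137, -0.151, -0.004]
contact_force: [-1.0, 0.8, 0.1]
opening: 0.0127
grip_force: 39.2
```

Call:
servo_tool(increments=[[[0.5,0,0,0,0],[0.5,0,0,0,0],[0.5,0,0,0,0]]])

```text
t: 42.75
tool_pos: [0.4393, -0.0104, 0.1484]
tool_rot: [-3.138, 0.132, 0.002]
contact_force: [-1.4, 1.2, -1.0]
opening: 0.0124
grip_force: 39.2
```

Run:
```python
from h import *
print(pose()[0]);go(.4402,-.0109,.07,-94.9); print(ctrl.get_obs()['opening'])
```

```text
[ 0.43930698 -0.01038506  0.14841052]
shift [0.11 0.05 7.84] turn 0.1 dist 7.8
0.01235860251403225
```

Call:
servo_tool(increments=[[[0.5,0.1,0,3,0],[0.5,0.1,0,6,0],[0.5,0.1,0,7.6,0],[0.5,0.1,0,7.6,0],[0.5,0.1,0,7.6,0]]])

```text
t: 43.25
tool_pos: [0.4408, -0.0108, 0.0734]
tool_rot: [-3.139, 0.133, 0.001]
contact_force: [0.4, -0.6, -0.3]
opening: 0.0122
grip_force: 39.2
```

Run:
```python
from h import *
C=cam('wrist');print(pose()[0]);go(.4402,-.0109,.0495,-94.9)
for b in blobs(C,*BLUE,.06): print('b',b[2],b[3])
for b in blobs(C,(50,100,40),(75,255,255),.018,20): print('g',b)
```

```text
[ 0.44151511 -0.01114366  0.07430502]
shift [-0.14 -0.01  2.48] turn 0.0 dist 2.5
b 174.38235 [322.40555556 242.13888889]
b 102.902405 [223.3164557  187.70253165]
b 67.944916 [415.70440252 185.05660377]
b 140.02875 [369.08176101  92.88050314]
g (array([ 0.46140707, -0.01251185]), [0.007819058373570442, 0.011414775624871254], np.float32(89.07608), array([320.01639344, 199.09836066]))
g (array([0.52893013, 0.00967645]), [0.011625580489635468, 0.049897242337465286], np.float32(30.766705), array([265.09950249,  75.73631841]))
```

Call:
servo_tool(increments=[[[0.5,-0.1,0,1,0],[0.5,-0.1,0,2,0],[0.5,-0.1,0,2.5,0],[0.5,-0.1,0,2.5,0],[0.5,-0.1,0,2.5,0]]])

```text
t: 43.8
tool_pos: [0.4399, -0.0115, 0.0484]
tool_rot: [-3.139, 0.136, 0.0]
contact_force: [-2.2, 1.3, 2.5]
opening: 0.0125
grip_force: 39.7
```

Call:
servo_tool(increments=[[[2.4,0,0,0,0],[2.4,0,0,0,0],[2.4,0,0,0,0],[2.4,0,0,-5,0],[2.4,0,0,-8,0]]])

```text
t: 44.3
tool_pos: [0.44, -0.0115, 0.1299]
tool_rot: [3.139, -0.136, 0.001]
contact_force: [1.6, -0.1, -0.0]
opening: 0.0245
grip_force: 0.0
```

Call:
servo_tool(increments=[[[6,0,0,-3,0],[6,0,0,-6,0],[6,0,0,-6,0],[6,0,0,-6,0]]])

```text
t: 44.7
tool_pos: [0.4401, -0.0116, 0.1888]
tool_rot: [3.138, -0.136, 0.002]
contact_force: [0.4, -0.2, -0.9]
opening: 0.0599
grip_force: 0.0
```

Run:
```python
from h import *
C=cam('wrist'); save(C[0],'w11.png'); np.savez('pics/w11.npz',*C)
print(pose()[0])
for b in blobs(C,*BLUE,.0255): print('b',b)
S=cam('scene'); print([(b[0].round(3),b[1]) for b in blobs(S,*YEL,.005,50)])
go(.398,-.317,.2,-94.9)
```

```text
[ 0.43939948 -0.01140782  0.18751551]
b (array([ 0.44742063, -0.01351954]), [0.013649748638272285, 0.03333016112446785], np.float32(174.63602), array([322.26804124, 178.53608247]))
b (array([0.47401777, 0.0390792 ]), [0.013970809057354927, 0.03324428200721741], np.float32(103.29109), array([260.82978723, 154.76595745]))
b (array([ 0.46670344, -0.06496719]), [0.014066077768802643, 0.033408187329769135], np.float32(68.42281), array([378.19791667, 152.94791667]))
b (array([ 0.51563573, -0.04155369]), [0.013909502886235714, 0.033242225646972656], np.float32(140.24963), array([348.87912088,  97.20879121]))
b (array([ 0.54063606, -0.27324399]), [0.005442436318844557, 0.012919140979647636], np.float32(10.377928), array([636.04545455,  38.81818182]))
[(array([ 0.398, -0.316]), [0.05901815742254257, 0.06102083623409271]), (array([ 0.672, -0.438]), [0.03601742535829544, 0.036429036408662796])]
shift [-1.44 30.81 -1.32] turn -0.1 dist 30.9
```

View pics/w11.png

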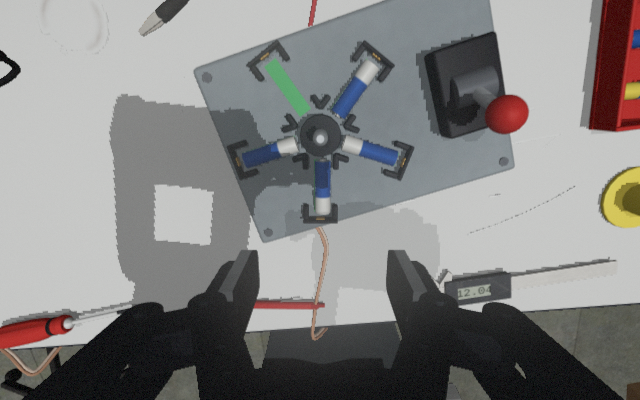

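All four fresh cells are lying in pockets, with post top at (320,138), the free pocket at (285,85) and the lever knob at (505,113). Now the keeper.

Call:
servo_tool(increments=[[[6,-0.2,4,-1.3,0],[6,-0.4,8,-1.3,0],[6,-0.6,12,-1.3,0],[6,-0.7,15.5,-1.3,0],[6,-0.7,15.5,-1.3,0]]])

```text
t: 45.3
tool_pos: [0.4181, -0.1679, 0.1995]
tool_rot: [-3.138, 0.144, 0.005]
contact_force: [-0.3, 1.1, -0.4]
opening: 0.06
grip_force: 0.0
```

Call:
servo_tool(increments=[[[6,-0.2,4,0,0],[6,-0.4,8,0,0],[6,-0.6,12,0,0],[6,-0.7,15.5,0,0],[6,-0.7,15.5,0,0]]])

```text
t: 45.8
tool_pos: [0.3982, -0.321, 0.1998]
tool_rot: [-3.137, 0.142, 0.003]
contact_force: [0.0, 1.4, -0.1]
opening: 0.06
grip_force: 0.0
```

Run:
```python
from h import *
S=cam('scene'); C=cam('wrist'); save(C[0],'w12.png')
print(pose()[0])
for b in blobs(C,*YEL,.005): print('y',b)
p=[b for b in blobs(C,*YEL,.005) if b[1][0]>.04]
W=[d for d in [np.load('pics/w11.npz')]][0]; W=[W[f'arr_{i}'] for i in range(4)]
print('post',ray((320,138),W,.058), 'hubtop circle',ray((320,135),W,.036))
if p: go(*p[0][0],.07,-94.9)
```

```text
[ 0.39866579 -0.3181716   0.19970004]
y (array([ 0.39492446, -0.31405187]), [0.051687091588974, 0.059569038450717926], np.float32(25.838068), array([317.10126582, 176.84810127]))
y (array([ 0.50132322, -0.2817497 ]), [0.013341681100428104, 0.015656711533665657], np.float32(91.41751), array([271.16666667,  72.48333333]))
y (array([ 0.50371528, -0.38804671]), [0.01337974052876234, 0.015573326498270035], np.float32(89.72675), array([387.1147541,  58.6557377]))
y (array([ 0.54428691, -0.31686112]), [0.0137873450294137, 0.015675680711865425], np.float32(90.46274), array([304.13846154,  15.83076923]))
post [ 0.48758882 -0.01499581  0.058     ] hubtop circle [ 0.48780468 -0.01487657  0.036     ]
shift [-0.38 -0.34 12.97] turn -0.1 dist 13.0
```

View pics/w12.png

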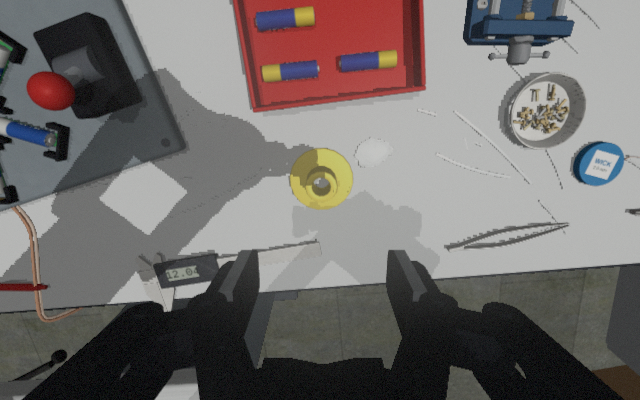

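The keeper is at (321,179) with its bore at (322,183), and the three spent cells lie in the tray.

Run:
```python
from h import *
C=cam('wrist'); h=cv2.cvtColor(C[0],cv2.COLOR_RGB2HSV)
m=cv2.inRange(h,np.array((20,80,40)),np.array((36,255,255))); m[:130]=0; m[240:]=0
c=max(cv2.findContours(m,0,1)[0],key=cv2.contourArea); e=cv2.minEnclosingCircle(c); print(e,cv2.boundingRect(c))
print(ray(e[0],C,.004),ray((322,183),C,.033))
k=(ray(e[0],C,.004)+ray((322,183),C,.033))/2; go(k[0],k[1],.07,-94.9)
```

```text
((322.1318664550781, 178.6813201904297), 31.38670539855957) (291, 148, 63, 62)
[ 0.39848986 -0.31850818  0.004     ] [ 0.40118359 -0.31871092  0.033     ]
shift [ 0.13  0.11 12.99] turn -0.0 dist 13.0
```

Call:
servo_tool(increments=[[[6,0.1,0.1,4,0],[6,0.1,0.1,8,0],[6,0.1,0.1,12,0],[6,0.1,0.1,13,0],[6,0.1,0.1,13,0]]])

```text
t: 46.45
tool_pos: [0.3992, -0.3178, 0.0694]
tool_rot: [-3.135, 0.134, 0.005]
contact_force: [-0.7, -0.6, 0.7]
opening: 0.06
grip_force: 0.0
```

Run:
```python
from h import *
C=cam('scene'); print(pose()[0]); go(.3995,-.3186,.034,-94.9)
```

```text
[ 0.40033147 -0.31936092  0.07168947]
shift [-0.09 -0.07  3.77] turn 0.0 dist 3.8
```

Call:
servo_tool(increments=[[[6,-0.1,-0.1,2,0],[6,-0.1,-0.1,3.8,0],[6,-0.1,-0.1,3.8,0],[6,-0.1,-0.1,3.8,0]]])

```text
t: 46.9
tool_pos: [0.4002, -0.32, 0.0355]
tool_rot: [3.136, -0.136, 0.004]
contact_force: [0.8, 0.6, 0.0]
opening: 0.0601
grip_force: 0.0
```

Call:
servo_tool(increments=[[[2,0,0,0,0],[2,0,0,0,0],[2,0,0,0,0],[2,0,0,0,0],[2,0,0,0,0]]], newtons=60)

```text
t: 47.4
tool_pos: [0.4, -0.3201, 0.0355]
tool_rot: [3.137, -0.136, 0.003]
contact_force: [-1.3, 1.4, 6.1]
opening: 0.0279
grip_force: 58.6
```

Call:
servo_tool(increments=[[[2,0,0,-2,0],[2,0,0,-6,0],[2,0,0,-10,0],[2,0,0,-13,0],[2,0,0,-13,0]]])

```text
t: 47.9
tool_pos: [0.4015, -0.3217, 0.17]
tool_rot: [3.13, -0.136, 0.013]
contact_force: [1.3, -0.5, 0.2]
opening: 0.028
grip_force: 59.3
```

Run:
```python
from h import *
C=cam('scene'); print(pose()[0]); go(.4877,-.0149,.165,-94.9)
```

```text
[ 0.40032678 -0.32050256  0.16682996]
shift [  6.06 -31.2    0.07] turn -0.1 dist 31.8
```

Call:
servo_tool(increments=[[[2,0.8,-4,-1,0],[2,1.6,-8,-1,0],[2,2.4,-12,-1,0],[2,3,-15.6,-1,0],[2,3,-15.6,-1,0]]])

```text
t: 48.45
tool_pos: [0.4419, -0.1625, 0.1712]
tool_rot: [-3.136, 0.128, 0.004]
contact_force: [-0.5, -0.3, -1.4]
opening: 0.0278
grip_force: 59.5
```

Call:
servo_tool(increments=[[[2,0.8,-4,0,0],[2,1.6,-8,0,0],[2,2.4,-12,0,0],[2,3,-15.6,0,0],[2,3,-15.6,0,0]]])

```text
t: 48.95
tool_pos: [0.4855, -0.0108, 0.1717]
tool_rot: [-3.138, 0.129, 0.004]
contact_force: [0.5, -0.3, -1.3]
opening: 0.0278
grip_force: 59.6
```

Call:
servo_tool(increments=[[[2,0,0,2,0],[2,0,0,4,0],[2,0,0,4,0],[2,0,0,4,0]]])

```text
t: 49.35
tool_pos: [0.4851, -0.0142, 0.1324]
tool_rot: [-3.139, 0.138, 0.004]
contact_force: [0.5, -0.1, -1.1]
opening: 0.0279
grip_force: 59.6
```

Run:
```python
from h import *
C=cam('wrist'); save(C[0],'w13.png'); np.savez('pics/w13.npz',*C); print(pose()[0],ctrl.get_obs()['opening']); go(.4877,-.0149,.11,-94.9)
```

```text
[ 0.48579054 -0.01422943  0.13344005] 0.027887149229783224
shift [0.2  0.05 2.34] turn -0.1 dist 2.4
```

View pics/w13.png

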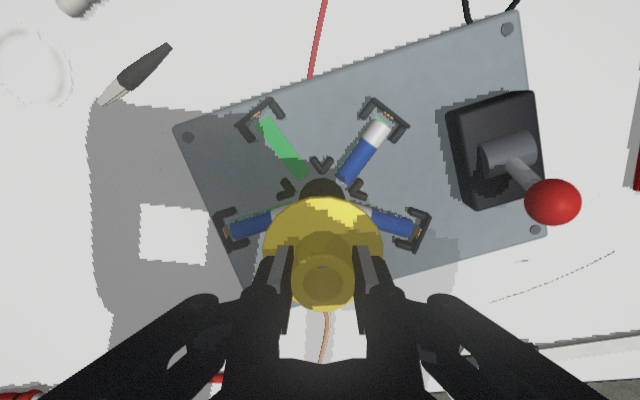

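The held keeper's collar top is at (322,282) and its flange spans columns 264–383 with its top edge at row 197. I'll compute its offset.

Run:
```python
from h import *
C=np.load('pics/w13.npz'); C=[C[f'arr_{i}'] for i in range(4)]
p,M=pose()
z=p[2]-.0355
f=ray((322.5,197),C,z+.0025); print('far flange edge',M.T@(f-p)*100)
for px in [(264,247),(383,247)]: print(M.T@(ray(px,C,z+.0025)-p)*100)
h=cv2.cvtColor(C[0],cv2.COLOR_RGB2HSV)
print(h[190:315:4,322].tolist())
print('bore',M.T@(ray((322,283),C,z+.033)-p)*100)
print('post in tool',M.T@(np.array([.4877,-.0149,.06])-p)*100)
```

```text
far flange edge [2.79189669 0.1170663  3.29928366]
[ 0.06814056 -2.94363414  3.2993327 ]
[0.06434745 3.28202195 3.30070711]
[[25, 60, 55], [28, 70, 58], [27, 137, 196], [28, 125, 228], [28, 127, 227], [25, 148, 157], [26, 150, 155], [26, 151, 155], [26, 148, 155], [25, 150, 156], [25, 151, 147], [26, 146, 119], [25, 151, 118], [27, 157, 115], [25, 151, 118], [26, 157, 115], [26, 149, 118], [25, 151, 123], [25, 151, 123], [80, 8, 98], [25, 146, 115], [25, 136, 111], [25, 139, 110], [26, 136, 109], [25, 133, 111], [25, 136, 109], [26, 125, 110], [26, 116, 114], [26, 124, 128], [26, 133, 197], [26, 137, 201], [45, 3, 192]]
bore [-0.22672127  0.0923122   0.25008066]
post in tool [0.19803666 0.04845981 7.34396388]
```

Run:
```python
from h import *
C=np.load('pics/w13.npz')['arr_0']
save(cv2.convertScaleAbs(cv2.resize(C[190:320,255:390],None,fx=4.5,fy=4.5,interpolation=2),alpha=1.4),'crop2.png')
```

View pics/crop2.png

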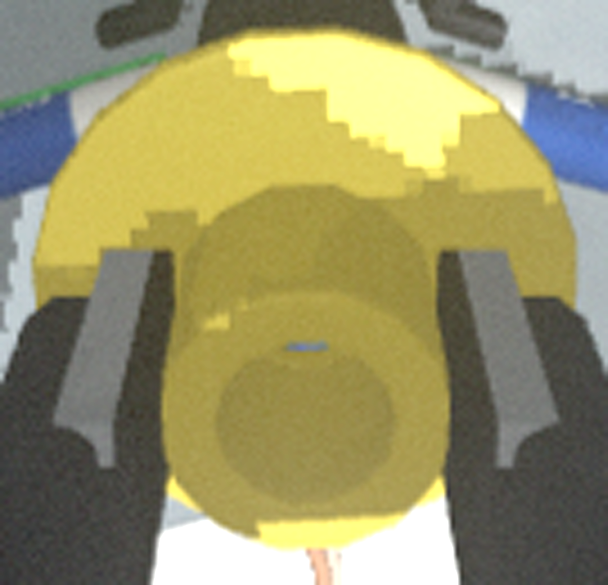

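Call:
servo_tool(increments=[[[2,0.4,0,1,0],[2,0.4,0,2.8,0],[2,0.4,0,2.8,0],[2,0.4,0,2.8,0],[2,0.4,0,2.8,0]]])

```text
t: 49.9
tool_pos: [0.4905, -0.014, 0.1063]
tool_rot: [3.138, -0.136, 0.002]
contact_force: [0.7, 0.2, 0.1]
opening: 0.0281
grip_force: 59.6
```

Run:
```python
from h import *
C=cam('wrist'); np.savez('pics/w14.npz',*C); p,M=pose(); print(p)
print('post in tool',M.T@(np.array([.4877,-.0149,.06])-p)*100)
im=np.hstack([cv2.resize(C[0][200:320,255:390],None,fx=4,fy=4,interpolation=2)])
save(cv2.convertScaleAbs(im,alpha=1.4),'crop3.png')
S=cam('scene'); np.savez('pics/s2.npz',*S)
print('post proj scene',proj([.4877,-.0149,.06],S))
```

```text
[ 0.4905154  -0.01394088  0.10634823]
post in tool [-0.28033035  0.11908496  4.63435863]
post proj scene [308.95231737 213.04922846]
```

View pics/crop3.png

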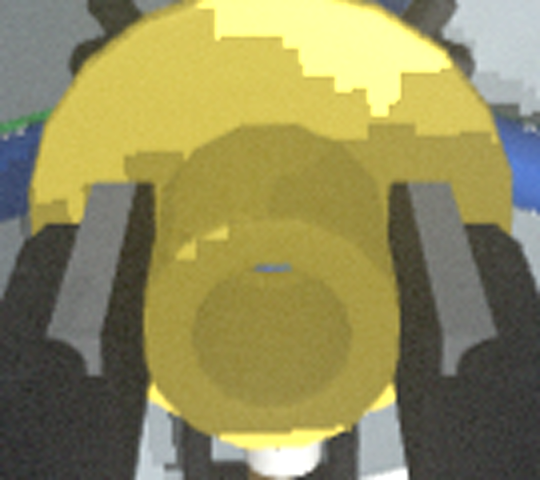

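The collar bore at crop (272,327) matches the post's position in the tool frame to within 1 mm. Lowering gently.

Call:
servo_tool(increments=[[[2,0,0,0.5,0],[2,0,0,1,0],[2,0,0,1.5,0],[2,0,0,1.8,0],[2,0,0,1.8,0]]])

```text
t: 50.5
tool_pos: [0.4892, -0.0137, 0.0864]
tool_rot: [-3.138, 0.136, 0.003]
contact_force: [0.4, -0.0, -0.8]
opening: 0.0281
grip_force: 59.6
```

Call:
servo_tool(increments=[[[2,0,0,0.4,0],[2,0,0,0.8,0],[2,0,0,1.1,0],[2,0,0,1.3,0],[2,0,0,1.3,0]]])

```text
t: 51.0
tool_pos: [0.4895, -0.0138, 0.0738]
tool_rot: [-3.139, 0.136, 0.001]
contact_force: [0.0, -0.7, -0.0]
opening: 0.028
grip_force: 59.6
```

Call:
servo_tool(increments=[[[2,0,0,0.15,0],[2,0,0,0.3,0],[2,0,0,0.3,0]]])

```text
t: 51.3
tool_pos: [0.4899, -0.0138, 0.0715]
tool_rot: [3.139, -0.136, 0.0]
contact_force: [-0.4, 0.3, 1.0]
opening: 0.0277
grip_force: 59.6
```

Call:
servo_tool(increments=[[[4.5,0,0,0,0],[4.5,0,0,0,0],[4.5,0,0,0,0],[4.5,0,0,0,0]]])

```text
t: 51.7
tool_pos: [0.4898, -0.0138, 0.0713]
tool_rot: [3.139, -0.136, 0.0]
contact_force: [-1.1, -0.6, 0.5]
opening: 0.045
grip_force: 0.0
```

Call:
servo_tool(increments=[[[4.5,0,0,-3,0],[4.5,0,0,-7,0],[4.5,0,0,-11,0],[4.5,0,0,-11,0],[4.5,0,0,-11,0]]])

```text
t: 52.2
tool_pos: [0.4906, -0.0139, 0.1827]
tool_rot: [3.138, -0.136, 0.005]
contact_force: [-0.5, -0.2, -1.1]
opening: 0.0449
grip_force: 0.0
```

Run:
```python
from h import *
C=cam('wrist'); save(C[0],'w15.png'); p,M=pose(); print(p)
for b in blobs(C,(20,80,40),(36,255,255),.039): print('y',b)
for b in blobs(C,*RED,.084): print('r',b)
for b in blobs(C,*BLUE,.0255): print('b',b)
S=cam('scene')
for b in blobs(S,*YEL,.039): print('sy',b)
for b in blobs(S,*RED,.084): 
  if .4<b[0][0]<.6: print('sr',b)
```

```text
[ 0.48954581 -0.01374457  0.18093375]
y (array([ 0.48681748, -0.01477476]), [0.06348384916782379, 0.06349265575408936], np.float32(15.646522), array([322.22705314, 195.98067633]))
y (array([ 0.50576955, -0.26631069]), [0.012261302210390568, 0.013381493277847767], np.float32(85.01149), array([625.08, 149.78]))
r (array([0.36348608, 0.24697113]), [0.021969471126794815, 0.05644749850034714], np.float32(98.846756), array([ 29.43065693, 375.99270073]))
r (array([0.37218478, 0.21286054]), [0.008559714071452618, 0.02567373961210251], np.float32(135.28801), array([ 65.86792453, 365.41509434]))
r (array([0.37330571, 0.02538577]), [0.003992531448602676, 0.03811001032590866], np.float32(84.97675), array([285.44117647, 348.5       ]))
r (array([ 0.49408528, -0.14500532]), [0.021745001897215843, 0.0252812672406435], np.float32(28.501846), array([503.2972973 , 189.09009009]))
r (array([ 0.53035885, -0.2204375 ]), [0.021105442196130753, 0.08894823491573334], np.float32(10.646707), array([625.72222222, 133.6412037 ]))
b (array([ 0.43977538, -0.01263232]), [0.01226066891103983, 0.019285645335912704],
[... 629 characters left out ...]
 0.54297125, -0.27699405]), [0.011841081082820892, 0.012855562381446362], np.float32(2.8173008), array([632.44642857, 101.41071429]))
sy (array([ 0.64728087, -0.44708601]), [0.034763138741254807, 0.03516041487455368], np.float32(83.089035), array([473.38461538, 290.87179487]))
sy (array([ 0.48904386, -0.0122123 ]), [0.06437086313962936, 0.06831910461187363], np.float32(15.866429), array([308.59322034, 217.42372881]))
sr (array([ 0.48788321, -0.36077824]), [0.11200312525033951, 0.144159197807312], np.float32(91.737015), array([404.96685083, 294.66298343]))
sr (array([0.45105684, 0.93626165]), [0.2299126833677292, 0.8900740742683411], np.float32(131.66318), array([154.02733813,  71.98561151]))
```

View pics/w15.png

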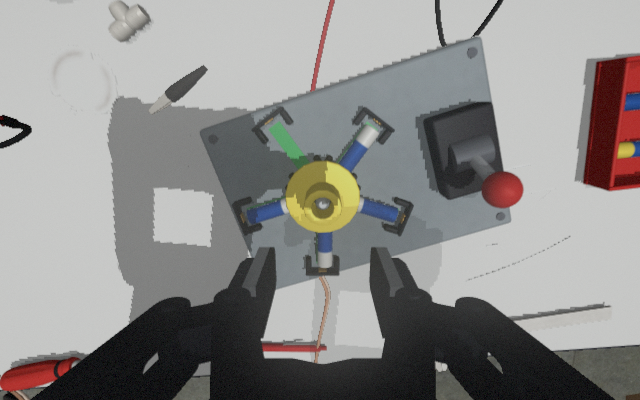

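The keeper is seated on the hub at (322,196), its flange measuring 63.5 mm at hub height. The knob is at (503,189), still off. Next I'll go behind the lever with the fingers closed.

Run:
```python
from h import *
go(.4562,-.1508,.181,-76.7)
```

```text
shift [-2.08 13.95 -0.11] turn -18.3 dist 14.1
```

Call:
servo_tool(increments=[[[0,-0.6,3.5,0,-5],[0,-1.2,7,0,-10],[0,-2,10.5,0,-15],[0,-2.1,14,0,-18.3],[0,-2.1,14,0,-18.3]]])

```text
t: 52.8
tool_pos: [0.4552, -0.1539, 0.1793]
tool_rot: [-3.12, -0.358, 0.005]
contact_force: [0.5, 0.3, 0.2]
opening: 0.0
grip_force: 0.0
```

Call:
servo_tool(increments=[[[0,0,0,0,0],[0,0,0,0,0],[0,0,0,0,0]]])

```text
t: 53.1
tool_pos: [0.4567, -0.1503, 0.1807]
tool_rot: [-3.119, -0.367, 0.001]
contact_force: [0.3, -0.3, -0.0]
opening: 0.0003
grip_force: 0.0
```

Run:
```python
from h import *
print(pose()[0],ctrl.get_obs()['opening']); go(.4562,-.1508,.093,-76.7)
```

```text
[ 0.45667369 -0.15033163  0.18065403] 0.0002821336402173865
shift [-0.05  0.04  8.77] turn 0.1 dist 8.8
```

Call:
servo_tool(increments=[[[0,0,0,3,0],[0,0,0,6,0],[0,0,0,8.7,0],[0,0,0,8.7,0],[0,0,0,8.7,0]]])

```text
t: 53.6
tool_pos: [0.4568, -0.1508, 0.0944]
tool_rot: [-3.12, -0.366, 0.001]
contact_force: [0.0, -0.5, 0.8]
opening: -0.0001
grip_force: 0.0
```

Call:
servo_tool(increments=[[[0,0.8,0,0,0],[0,1.6,0,0,0],[0,2.4,0,0,0],[0,3.2,0,0,0],[0,3.2,0,0,0]]])

```text
t: 54.1
tool_pos: [0.4894, -0.144, 0.0949]
tool_rot: [3.12, 0.366, 0.003]
contact_force: [0.3, -0.4, 0.5]
opening: 0.0001
grip_force: 0.0
```

Call:
servo_tool(increments=[[[0,0.8,0,0,0],[0,1.5,0,0,0],[0,2.2,0,0,0],[0,2.6,0,0,0],[0,2.6,0,0,0]]])

```text
t: 54.6
tool_pos: [0.5137, -0.1379, 0.0941]
tool_rot: [-3.12, -0.365, -0.0]
contact_force: [0.1, 1.0, 0.2]
opening: 0.0001
grip_force: 0.0
```

Run:
```python
from h import *
C=cam('wrist'); save(C[0],'w16.png'); print(pose()[0],ctrl.get_obs()['contact_force'])
ex=np.array([.973,.230]); print('xc',ex@(pose()[0][:2]-[.5165,-.1365]))
for b in blobs(C,*RED,.084): print('r',b, ex@(b[0]-[.5165,-.1365]))
```

```text
[ 0.51355628 -0.13794099  0.09419332] [ 0.8267012  -0.18723642 -0.1494573 ]
xc -0.0031956667807101604
r (array([ 0.41124424, -0.00321334]), [0.007499702740460634, 0.024247057735919952], np.float32(84.15505), array([ 21.96402878, 386.56115108])) -0.07175791926954682
r (array([ 0.54284388, -0.13972819]), [0.003328703809529543, 0.008036346174776554], np.float32(39.2163), array([340.21568627, 212.70588235])) 0.02489011019754414
r (array([ 0.53408295, -0.12971908]), [0.020274026319384575, 0.02647613175213337], np.float32(23.963484), array([317.50226244, 224.87330317])) 0.018667821469783824
r (array([ 0.54307705, -0.25674236]), [0.07900601625442505, 0.09170209616422653], np.float32(92.01345), array([568.29344074, 251.64787112])) -0.0017962711424827187
```

Call:
servo_tool(increments=[[[0,0.3,0,0,0],[0,0.6,0,0,0],[0,0.8,0,0,0],[0,0.8,0,0,0]]])

```text
t: 55.05
tool_pos: [0.5169, -0.1371, 0.0937]
tool_rot: [3.12, 0.366, -0.02]
contact_force: [-17.1, -3.4, 9.1]
opening: 0.0003
grip_force: 8.8
```

Call:
servo_tool(increments=[[[0,0.2,0,0,0],[0,0.4,0,0,0],[0,0.4,0,0,0]]])

```text
t: 55.35
tool_pos: [0.5174, -0.137, 0.0937]
tool_rot: [3.12, 0.367, -0.035]
contact_force: [-30.5, -7.3, 18.1]
opening: 0.0002
grip_force: 16.1
```

At the stop (30 N). Backing off, then a check.

Call:
servo_tool(increments=[[[0,-1,0,0,0],[0,-3,0,0,0],[0,-6,0,0,0],[0,-6,0,0,0],[0,-6,0,0,0]]])

```text
t: 55.85
tool_pos: [0.4668, -0.1493, 0.0947]
tool_rot: [3.12, 0.363, 0.003]
contact_force: [0.3, -0.2, -0.5]
opening: 0.0002
grip_force: 0.0
```

Call:
servo_tool(increments=[[[4,0,0,-4,0],[4,0,0,-8,0],[4,0,0,-12,0],[4,0,0,-12,0],[4,0,0,-12,0]]])

```text
t: 56.35
tool_pos: [0.4682, -0.1494, 0.2163]
tool_rot: [3.118, 0.365, 0.006]
contact_force: [0.1, -0.4, -1.2]
opening: 0.04
grip_force: 0.0
```

Run:
```python
from h import *
C=cam('wrist'); save(C[0],'w17.png'); print(pose()[0])
ex=np.array([.973,.230])
for b in blobs(C,*RED,.084):
  if np.hypot(*(b[0]-[.53,-.13]))<.06: print('r',b, 'xc',ex@(b[0]-[.5165,-.1365]))
for b in blobs(C,(20,80,40),(36,255,255),.039): print('y',b[0],b[1])
for b in blobs(C,*BLUE,.0255): print('b',b[0],b[1],b[2])
```

```text
[ 0.46714769 -0.14896571  0.21436333]
r (array([ 0.5365501 , -0.13109238]), [0.017767440527677536, 0.01853921264410019], np.float32(85.75968), array([318.12621359, 105.51456311])) xc 0.02075250336813931
y [ 0.50528324 -0.36913544] [0.01226926688104868, 0.016091644763946533]
y [ 0.5033986  -0.27361915] [0.012405725196003914, 0.01600484363734722]
y [ 0.54190004 -0.30527046] [0.012195039540529251, 0.015099960379302502]
y [ 0.48708031 -0.01467006] [0.0632096529006958, 0.06385993212461472]
b [ 0.50385743 -0.35557982] [0.012380932457745075, 0.032821640372276306] 90.11883
b [ 0.50181025 -0.30389577] [0.01233737077564001, 0.030969388782978058] 89.94916
b [ 0.44146279 -0.01219207] [0.014128874987363815, 0.022755898535251617] 175.77562
b [ 0.46708471 -0.06286386] [0.014149436727166176, 0.03305847942829132] 68.20272
b [ 0.53417784 -0.44257915] [0.031245900318026543, 0.06849615275859833] 28.991518
b [ 0.54183918 -0.28908429] [0.012394607067108154, 0.032038088887929916] 90.95749
b [0.47816882 0.04409173] [0.012837856076657772, 0.03388059884309769] 103.33829
b [ 0.51684809 -0.04194194] [0.013705314137041569, 0.02639041282236576] 139.24089
```

View pics/w17.png

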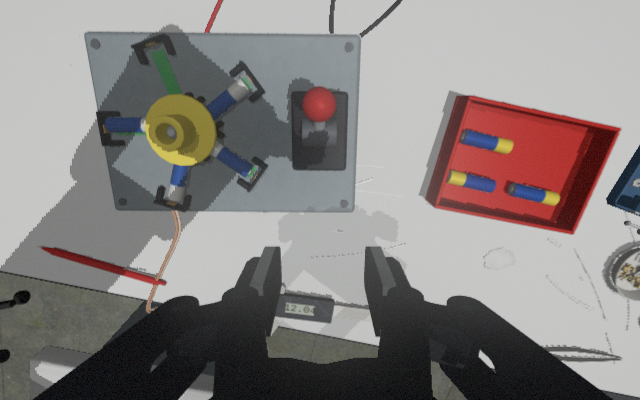

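The lever knob now leans away, at (319,105). It met its end stop at about 30 N. The keeper is seated at (180,130), four fresh cells are in pockets and three spent cells are in the tray. Handing in.

```bash
python3 -c "
from station import ctrl
print(ctrl.finish_job())"
```

```text
the job is handed in; nothing more can be done
None
```

Job handed in, with no verdict returned: three spent cells in the tray, four fresh cells flat in pockets, keeper flange-down on the hub, then the lever thrown to its end stop. I viewed 15 pictures, one over your limit of 14.

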